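Unpin and open a clamshell weld fixture and take out the coupon

ROBOT

A 6-joint arm with a two-finger parallel gripper is mounted at the origin on the work surface; the furniture and walls round the work are solid. World frame = base frame: x ahead of the robot, y to its left, z up, the work surface at z = 0. Lengths are in mm, angles in rad, forces in N, time in s.
With the tool pointing down it reaches from about 275 to 1000 mm from the base axis. Payload 8.4 kg.
Tool frame: the origin (TCP) lies at the very end of the fingers, on their centre line; the grasp point (between the pads) lies 19 mm behind it (r.pinch_z is the distance from the TCP to the grasp point, in mm); z points along the fingers, y is the direction in which the jaws open and shut (so a half turn about z gives the same grasp; the last joint's range is limited). The gripper opens to 85 mm and grips with 20 to 120 N. Pads are 22 mm wide; open, the fingers measure 114 mm over their backs; the gripper's body (76 mm by 85 mm) begins 54 mm behind the grasp point. The pads swing forward as they close: fully open they stand 13 mm farther back than shut.
Start: joints at [-1.195, 0.353, 1.633, -0, 1.155, -0.002], TCP at [230.547, -580.927, 231.281] pointing down, gripper open.
Joint ranges: [-2.63, 2.63], [-0.92, 2.1], [0.06, 2.66], [-1.3, 4.44], [0, 2.69], [-3.02, 3.02]. Speed limits (rad/s): [2.22, 2.22, 2.79, 3.14, 3.14, 3.14].

INTERFACE

Orientations are given as [roll, pitch, yaw] about the fixed x, y, z axes, in that order (R = Rz(yaw) Ry(pitch) Rx(roll)).
In Python, from rig import r, optics gives the robot as it stands.
- The arm moves only by the shell command python3 -m creep 'ROWS' [FORCE]. ROWS is JSON, a list of rows, each an object with "dp": the shift along the tool's x, y, z in mm, a list of three; "angular": the turn, a rotation vector about the tool's x, y, z in rad, a list of three; "fingers": the finger opening in mm, from 0 to 85.4. In form: [{"dp": [dx, dy, dz], "angular": [wx, wy, wz], "fingers": fingers}, ...]. A call has 1 to 5 rows; each row is the pose to reach, as a shift and turn from the pose commanded when the call began, along the tool's axes at that moment; what a row does not reach only later rows make up. A row lasts 1/12 s, in which the tool goes at most 41.7 mm and 7.16 degrees, less where a joint would pass 70% of its speed; a pose out of reach is approached as far as the arm can. A call with a gripper value outside its range is refused whole. The fingers move at their own pace and stop on an object; FORCE is the grip in N (left out, the last holds). Time passes only in rows, so rows that repeat a pose let the fingers close. It gives the time, the measured TCP pose, the force and the opening at its end, in the units of the state.
- r.sense(): the state, without advancing time (a new reading comes with each control period).
- optics.grab_frame(name): name is "scene" or "top"; returns the picture (480x640x3 uint8, blue, green, red); there is no depth.
- optics.camera_params(name): a dict with "fx", "fy", "cx", "cy" (pixels), "eye" and "rotation" of the camera in the world. Camera axes: x right, y up, looking along -z (the intrinsics and any distortion apply to the point x, -y, -z); pixel columns grow to the right and rows downward; lengths in mm; the calibration is good to about 2 mm. A picture is of the moment at which its call begins. camera_params takes no time and is no camera call.
- r.sign_off(): hands the job in, once; it reports no verdict.
The state is a dict: "clock": time; "qpos": joint angles; "qvel": joint speeds; "joint_efforts": joint torques, N m; "eef_pos": TCP position; "tcp_rot": TCP orientation; "contact_force": force on the tool from outside, world axes, zero at the start; "wrist_torque": the same for the moment, N m; "opening": opening from 0.0 (shut) to 1.0 (fully open).
Only numpy, scipy, OpenCV 4.12 (cv2) and the standard library are available. Lean on these libraries where they do the work, as an engineer would, in place of code of your own. Each camera call takes 0.05 s, during which the arm holds its last target.

TASK

Pull the orange-looped spring clip sideways out of the post that locks the blue clamshell lid and put the clip down on the bench. Swing the lid up and over past vertical so that it stays open by itself, then lift the welded coupon out of the fixture and lay it flat, weld bead up, on the ribbed copper chill plate without dropping it. Do not disturb the V-block, tape measure, magnet or yellow parts bin.

Things in the scene. Friction and masses are not known exactly. Their poses are not given: they have to be found in the camera images.
- fixture: Fixed clamshell weld fixture, dark steel, blue lid. Origin: foot centre on the bench; x level, up the slope (away from robot at yaw 0), y left, z up. Its face rises to +x at 30 deg. Slope coordinates in mm (u up the slope, v left, w square off the face): x = 0.866u - 0.5w, y = v, z = 60 + 0.5u + 0.866w. Face w = 0, u -60..66, |v| < 68; hinge brackets u 51..65, |v| 42..58, up to w 41.
- nest (a point): Where the coupon's centre lies at the start (u -12, v 0, w 22.5). Coupon on an anvil 20 mm wide (along u), top w 18, its 75 mm side along v, 1.5 mm play inside lips 5 mm thick, up to w 24, on both long sides at |v| 26..36, and end stops up to w 26. For |v| < 26 there is room for fingers on both long sides down to w 0. Axes as fixture.
- lid (a joint): Lid angle, rad: 0 closed, grows as the lid swings up and back (to fixture +x) about its hinge. It stands vertical, balanced, at 2.09; let go below that it falls shut, beyond that it falls open to its stop at 2.5. 0.3 kg, nearly free hinge (1.5 N at the handle). Closed, its plate fills w 31..37, u -62..50, |v| < 62.
- lid_hinge (a point): Point on the hinge axis, mid-lid (u 58, v 0, w 34). The axis runs along fixture y.
- lid_handle (a point): Centre of the lid's black T-handle: a round bar 16 mm thick, 44 mm long along fixture y, on a 10 mm stem, in the lid's plane, 152 mm from the hinge axis and 32 mm beyond the lid's edge (lid closed: u -94, w 34). Pinched on its two flat ends, 44 mm apart, the bar pivots between the fingers as the lid turns.
- post_hole (a point): Centre of the 6.6 mm square cross hole, along fixture y, in the locking post, 14 mm along u by 24 mm along v (at u -52, v 36, w 39.6; post top w 53), which stands in a notch of the lid. Axes as fixture.
- clip_loop (a point): Centre of the spring clip's orange ring, 33 mm outside, 9 mm thick (along clip z). At the start about u -52, v 86, w 39.6, parallel to the sloping face, z along w, y along fixture y; left of the lid, free below for 35 mm. It sags a few mm down the slope. A 5 mm leg runs 68 mm from the ring centre toward clip -y (a thin wavy wire beside it), over the lid and through the post hole. Loose, 40 g; free after 30 mm of pull to fixture +y.
- coupon_center (a point): Centre of the welded steel coupon, 25 x 75 x 9 mm (11 with the bead), 0.13 kg. x across the 25 mm width (up the slope at the start), y along its length, z out of the beaded face (along w at the start). Grip across the 25 mm width.
- plate_top (a point): Centre of the top of the ribbed copper chill plate, 120 x 120 x 24 mm, fixed on the bench; x and y along its sides, z up.
- bin: Yellow parts bin, 160 x 102 x 79 mm (long side along its x), fixed; origin centre of underside.
- vblock: Loose steel V-block, 60 x 40 x 34 mm; origin centre of underside.
- tape: Loose yellow tape measure, 32 x 82 x 60 mm; origin centre of underside.
- magnet: Loose grey block magnet, 24 x 46 x 66 mm, standing; origin centre of underside.
- coupon: The coupon itself (see its centre); origin in the centre of its underside, 4.5 mm below.
- clip: The spring clip itself; origin at the loop centre.

How it is judged:
By the outcome, as a careful person would: the job done as asked, in the order asked, and still so for the second after the job is handed in, with the robot touching nothing.
It also fails if it takes over 67 s, if anything falls off the work surface, if the arm or the gripper's body presses on something with over 40 N, if the wrist force passes 120 N, or if a joint passes its speed limit or range.

## Working session

There is one attempt and no reset: what is moved stays moved. The work goes in short steps, Python scripts to look and compute and a shell command to move; the robot and the scene stay as the last step left them, time stands still between calls to the robot, and variables do not carry over. Pictures are saved under pics/ and viewed, and the job is handed in when it is done.

```bash
ls; mkdir -p pics; python3 - <<'E'
from rig import r, optics
import cv2
for n in ("scene","top"):
    cv2.imwrite(f"pics/{n}0.png",optics.grab_frame(n)); print(n,optics.camera_params(n))
print(r.sense(), r.pinch_z)
E
```

```text
pics
scene {'fx': 506.9548944950259, 'fy': 506.9548944950259, 'cx': 318.4651354649268, 'cy': 241.41697173533356, 'eye': array([-318.26420604,  490.16815887, 1042.08550575]), 'rotation': array([ 0.81177714,  0.01887162, -2.13292819])}
top {'fx': 585.8589054649899, 'fy': 585.8589054649899, 'cx': 320.99218636582805, 'cy': 242.64134509859164, 'eye': array([ 369.15774439,   13.26937309, 1463.0163923 ]), 'rotation': array([ 0.10617953, -0.01213909, -1.5818476 ])}
{'clock': 0.1, 'qpos': array([-1.19537136e+00,  3.53574171e-01,  1.63402563e+00, -1.78718604e-05,
        1.15516747e+00, -2.36845308e-03]), 'qvel': array([ 0.00114843, -0.00237395, -0.00370283,  0.00102617, -0.00063284,
        0.00230961]), 'joint_efforts': array([ 2.03314652e-03, -6.06350899e+01, -3.42818677e+01,  6.01337160e-05,
        3.96052215e-03, -2.86513648e-05]), 'eef_pos': array([ 230.41204208, -580.55221321,  230.65429242]), 'tcp_rot': array([-3.14041800e+00,  1.35597348e-05,  3.77800657e-01]), 'contact_force': array([ 0.22622043, -0.29505242, -0.12168331]), 'wrist_torque': array([ 0.02205261,  0.01425168, -0.03099411]), 'opening': 0.9983711903982524} 18.700000000000003
```

View pics/scene0.png

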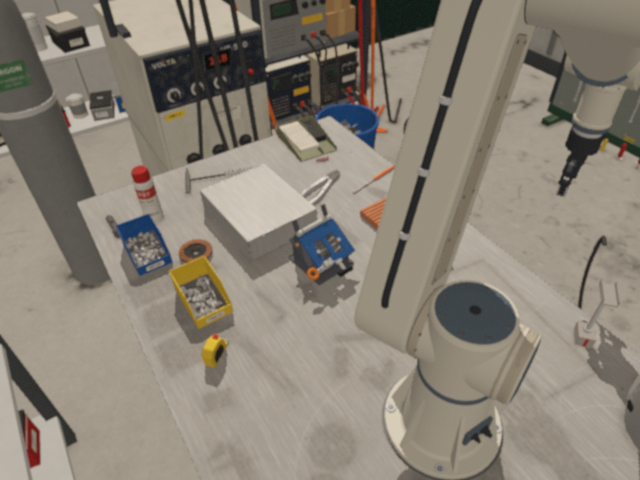

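View pics/top0.png

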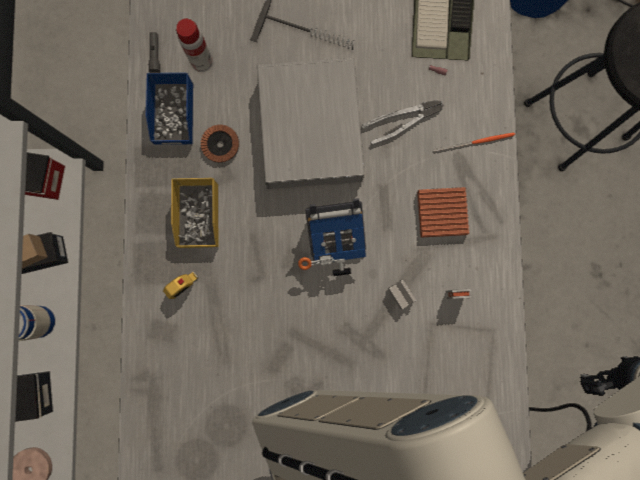

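```bash
cat > h.py <<'E'
import numpy as np, cv2
from scipy.spatial.transform import Rotation as R
from rig import r, optics
def cam(n):
    p=optics.camera_params(n); return p, R.from_euler('xyz',p['rotation']).as_matrix(), np.array(p['eye'])
def proj(n,P):
    p,M,e=cam(n); c=(np.atleast_2d(P)-e)@M
    return np.c_[p['cx']+p['fx']*c[:,0]/-c[:,2], p['cy']+p['fy']*(-c[:,1])/-c[:,2]]
def ray(n,uv):
    p,M,e=cam(n); d=M@np.array([(uv[0]-p['cx'])/p['fx'],-(uv[1]-p['cy'])/p['fy'],-1.]); return e,d/np.linalg.norm(d)
def onz(n,uv,z):
    e,d=ray(n,uv); return e+d*(z-e[2])/d[2]
def tri(a,b):
    e1,d1=ray('scene',a); e2,d2=ray('top',b)
    A=np.c_[d1,-d2]; t=np.linalg.lstsq(A,e2-e1,rcond=None)[0]
    p,q=e1+t[0]*d1,e2+t[1]*d2; return (p+q)/2,np.linalg.norm(p-q)
def crop(n,img,c,w,h,k,name):
    x,y=c; sub=img[y-h//2:y+h//2,x-w//2:x+w//2]
    cv2.imwrite(name,cv2.resize(sub,None,fx=k,fy=k,interpolation=cv2.INTER_CUBIC))
E
python3 - <<'E'
from h import *
print(proj('scene',[[0,0,0]]),proj('top',[[0,0,0],[230,-580,231]]),proj('scene',[[230,-580,231]]))
s=cv2.imread('pics/scene0.png');t=cv2.imread('pics/top0.png')
crop('s',s,(322,245),100,90,8,'pics/s0c.png');crop('t',t,(335,245),100,100,6,'pics/t0c.png')
E
```

```text
[[440.60646873 420.16842653]] [[320.82153587 458.63770259]
 [599.83669009 369.21490828]] [[563.44760413 190.01804117]]
```

View pics/s0c.png

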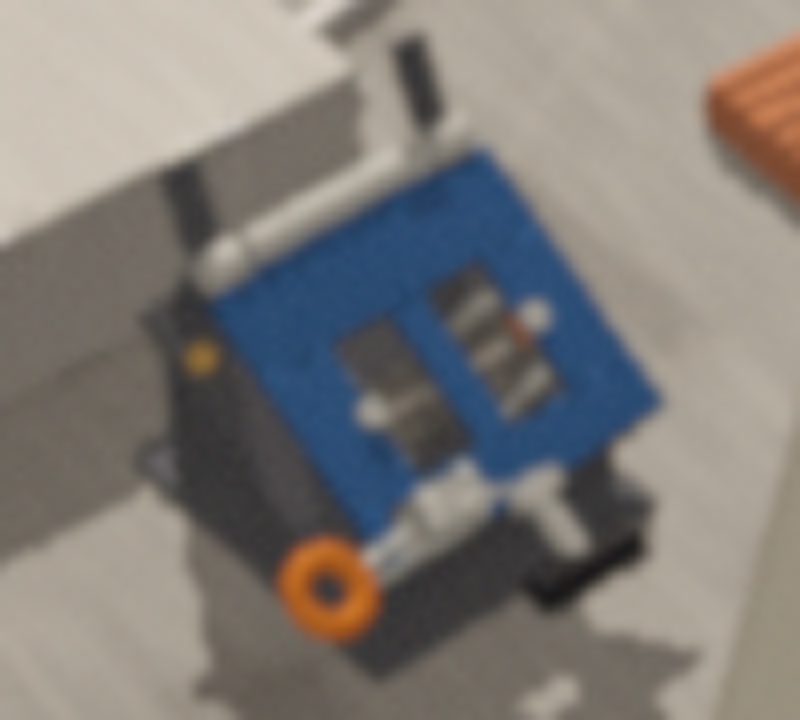

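View pics/t0c.png

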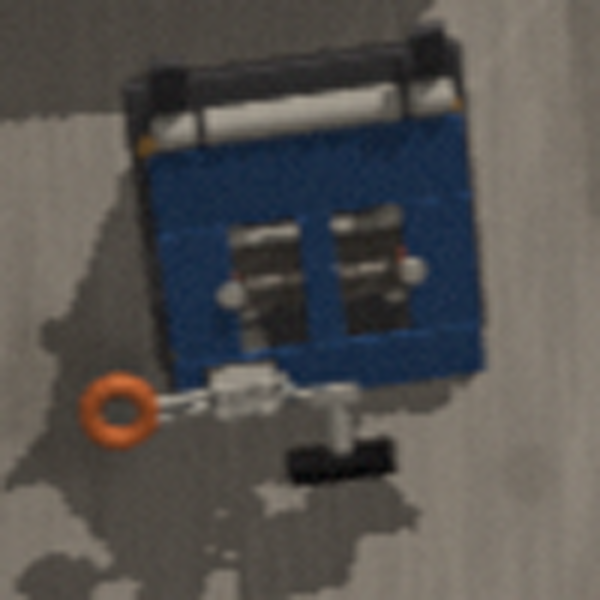

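```bash
python3 - <<'E'
from h import *
s=cv2.imread('pics/scene0.png');t=cv2.imread('pics/top0.png')
def quad(img,box):
    x0,y0,x1,y1=box; k=8
    sub=cv2.resize(img[y0:y1,x0:x1],None,fx=k,fy=k,interpolation=cv2.INTER_CUBIC)
    h=cv2.cvtColor(sub,cv2.COLOR_BGR2HSV); m=cv2.inRange(h,(100,110,50),(120,255,255))
    c=max(cv2.findContours(m,cv2.RETR_EXTERNAL,cv2.CHAIN_APPROX_NONE)[0],key=cv2.contourArea)
    hull=cv2.convexHull(c); q=cv2.approxPolyDP(hull,40,True)[:,0]
    return (q+.5)/k-.5+[x0,y0], 
print(quad(s,(285,205,365,285)));print(quad(t,(295,190,380,280)))
def orange(img,box):
    x0,y0,x1,y1=box;k=8
    sub=cv2.resize(img[y0:y1,x0:x1],None,fx=k,fy=k,interpolation=cv2.INTER_CUBIC)
    h=cv2.cvtColor(sub,cv2.COLOR_BGR2HSV); m=cv2.inRange(h,(3,130,100),(20,255,255))
    c=max(cv2.findContours(m,cv2.RETR_EXTERNAL,cv2.CHAIN_APPROX_NONE)[0],key=cv2.contourArea)
    (a,b),wh,an=cv2.fitEllipse(c); return np.array([a+.5,b+.5])/k-.5+[x0,y0],np.array(wh)/k,an
a=orange(s,(300,260,325,285));b=orange(t,(293,252,315,275)); print(a,b,tri(a[0],b[0]))
q=lambda c,k,o: np.array(c)/k+o-0.5
S=q([(215,295),(485,150),(660,400),(370,545)],8,[272,200]);T=q([(152,150),(463,113),(483,370),(172,390)],6,[285,195])
P=[tri(i,j) for i,j in zip(S,T)]; 
for p in P: print(p)
P=np.array([p[0] for p in P])
uvw=np.array([(50,62,37),(50,-62,37),(-62,-62,37),(-62,62,37)]);
def fx(u,v,w): return [.866*u-.5*w,v,60+.5*u+.866*w]
F=np.array([fx(*x) for x in uvw]);print(F)
d=P-P.mean(0);f=F-F.mean(0)
yaw=np.arctan2((f[:,0]*d[:,1]-f[:,1]*d[:,0]).sum(),(f[:,0]*d[:,0]+f[:,1]*d[:,1]).sum())
M=R.from_euler('z',yaw).as_matrix();tt=P.mean(0)-M@F.mean(0);print(yaw,tt,P-(F@M.T+tt))
print('reproj')
for n,C in(('scene',S),('top',T)):
    tt[2]=0; print(proj(n,F@M.T+tt)-C)
E
```

```text
(array([[331.9375, 219.1875],
       [353.0625, 249.8125],
       [317.1875, 266.5625],
       [297.9375, 237.9375]]),)
(array([[361.3125, 214.4375],
       [364.4375, 255.6875],
       [314.0625, 258.9375],
       [309.9375, 221.0625]]),)
(array([312.64577675, 273.24056911]), array([11.5056324 , 13.84364986]), 140.4829864501953) (array([304.4703083 , 262.80337143]), array([12.49223995, 12.84272289]), 101.66065216064453) (array([469.67778072,  34.29210125,  64.32527692]), np.float64(0.9588043456087292))
(array([566.26798688,  19.3827138 , 114.14590945]), np.float64(3.0203974834617098))
(array([ 580.97220587, -100.62432799,  110.60755036]), np.float64(0.24406494867339915))
(array([ 484.92336031, -110.38201685,   61.36418958]), np.float64(0.9408377346170561))
(array([477.22740018,  13.50558849,  67.09488192]), np.float64(0.7565770181961474))
[[ 24.8    62.    117.042]
 [ 24.8   -62.    117.042]
 [-72.192 -62.     61.042]
 [-72.192  62.     61.042]]
0.08886302815951204 [550.9502405  -42.42658255  -0.73886718] [[-3.88214021 -2.14697273 -2.15722338]
 [-0.18244025  1.35671603 -5.69558246]
 [ 0.37801078  0.20669095  1.06105675]
 [ 3.68656968  0.58356574  6.79174909]]
reproj
[[-2.03085286 -1.33861678]
 [ 0.32533605 -1.95378946]
 [ 0.30776961  0.1360807 ]
 [ 0.82766926  2.32348361]]
[[-0.39867142 -1.48094611]
 [ 0.84983233 -0.48481254]
 [-0.08466709  0.05608713]
 [ 0.39321477  1.81203229]]
```

```bash
cat >> h.py <<'E'
def fxw(u,v,w,o):
    x,y,yaw=o; a=np.array([.866*u-.5*w,v,60+.5*u+.866*w]); return R.from_euler('z',yaw).apply(a)+[x,y,0]
def ring(n,img,o,c,w,h,k,name,extra=[]):
    x,y=c; sub=cv2.resize(img[y-h//2:y+h//2,x-w//2:x+w//2],None,fx=k,fy=k,interpolation=cv2.INTER_CUBIC)
    pts=[(50,62,37),(50,-62,37),(-62,-62,37),(-62,62,37),(-94,22,34),(-94,-22,34),(-52,36,53),(65,58,41),(65,-58,41),(65,42,41),(-60,68,0),(-60,-68,0),(66,68,0),(-12,0,22.5),(-52,86,39.6)]+extra
    for p in pts:
        q=(proj(n,fxw(*p,o))[0]+.5-[x-w//2,y-h//2])*k; cv2.drawMarker(sub,tuple(int(i) for i in q),(0,255,255),0,12,1)
    cv2.imwrite(name,sub)
E
python3 - <<'E'
from h import *
s=cv2.imread('pics/scene0.png');t=cv2.imread('pics/top0.png')
o=(551,-42.4,.089)
ring('scene',s,o,(322,245),100,90,8,'pics/s0d.png');ring('top',t,o,(335,245),100,100,6,'pics/t0d.png')
E
```

```text
(no output)
```

View pics/s0d.png

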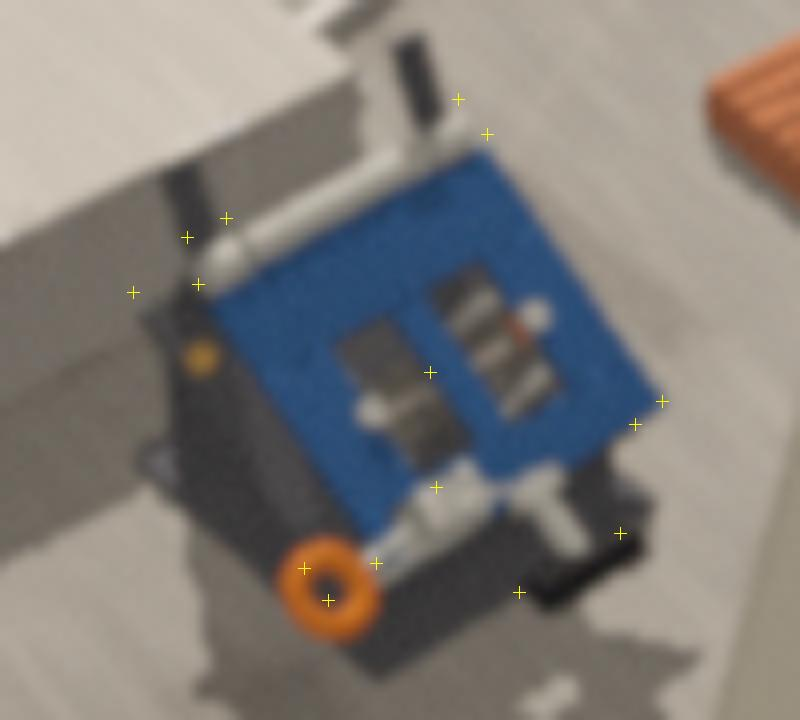

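View pics/t0d.png

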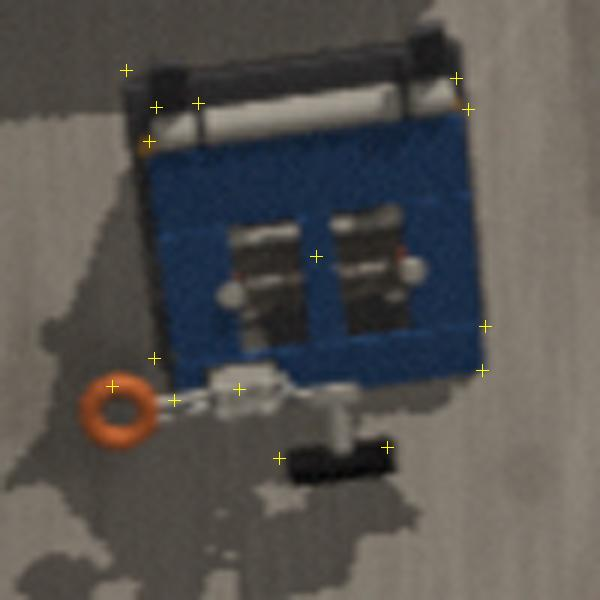

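```bash
python3 - <<'E'
from h import *
from scipy.optimize import least_squares
q=lambda c,k,o: np.array(c)/k+o-0.5
so,to=[272,200],[285,195]
obs=[('scene',(50,62,37),(213,297)),('scene',(50,-62,37),(487,150)),('scene',(-62,-62,37),(662,400)),
('scene',(-94,22,34),(540,594)),('scene',(-94,-22,34),(638,545)),
('top',(50,62,37),(152,152)),('top',(50,-62,37),(464,113)),('top',(-62,-62,37),(484,370)),('top',(-62,62,37),(174,391)),
('top',(-94,22,34),(290,466)),('top',(-94,-22,34),(394,455)),('top',(-52,36,53),(245,382)),
]
px=[q(c,8,so) if n=='scene' else q(c,6,to) for n,_,c in obs]
def f(o,z=0): return np.concatenate([proj(n,fxw(*p,o[:3])+[0,0,o[3] if len(o)>3 else 0])[0]-c for (n,p,_),c in zip(obs,px)])
for o0 in ([551,-42,.09],[551,-42,.09,0]):
    s=least_squares(f,o0,loss='soft_l1'); print(s.x,s.cost); print(f(s.x).reshape(-1,2).round(1).tolist())
E
```

```text
[ 5.48409605e+02 -4.25916930e+01  1.13710488e-01] 8.80086719917091
[[-1.1, -0.7], [0.1, -1.7], [0.8, 0.1], [-1.1, 0.1], [-1.0, -1.4], [-0.5, -0.0], [0.4, -0.0], [0.5, 0.4], [1.0, 3.3], [-0.7, -0.0], [-0.1, -0.4], [-0.0, 2.6]]
[ 5.49454841e+02 -4.32086591e+01  1.12429312e-01 -4.06022785e+00] 7.699998122702315
[[-1.0, 0.1], [0.1, -0.8], [0.7, 0.8], [-1.2, 0.8], [-1.1, -0.7], [-0.2, -0.3], [0.6, -0.2], [0.6, 0.1], [1.2, 2.9], [-0.6, -0.4], [0.0, -0.8], [0.2, 2.2]]
```

```bash
python3 - <<'E'
from h import *
s=cv2.imread('pics/scene0.png');t=cv2.imread('pics/top0.png')
o=(548.4,-42.6,.1137)
e=[(-45,24,53),(-45,48,53),(-59,24,53),(-59,48,53)]
ring('scene',s,o,(320,262),50,44,16,'pics/s0d.png',e);ring('top',t,o,(325,260),50,36,16,'pics/t0d.png',e)
E
```

```text
(no output)
```

View pics/s0d.png

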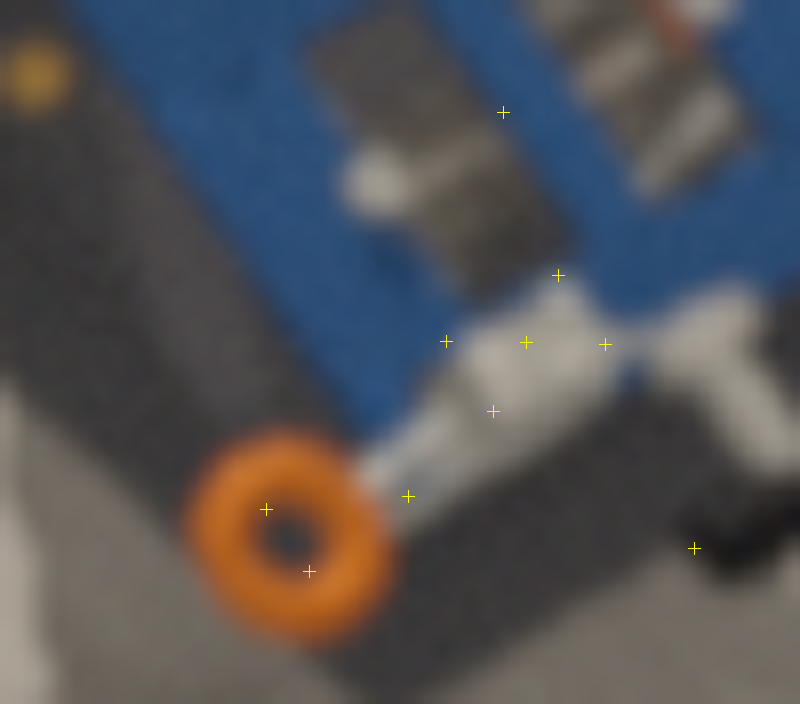

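View pics/t0d.png

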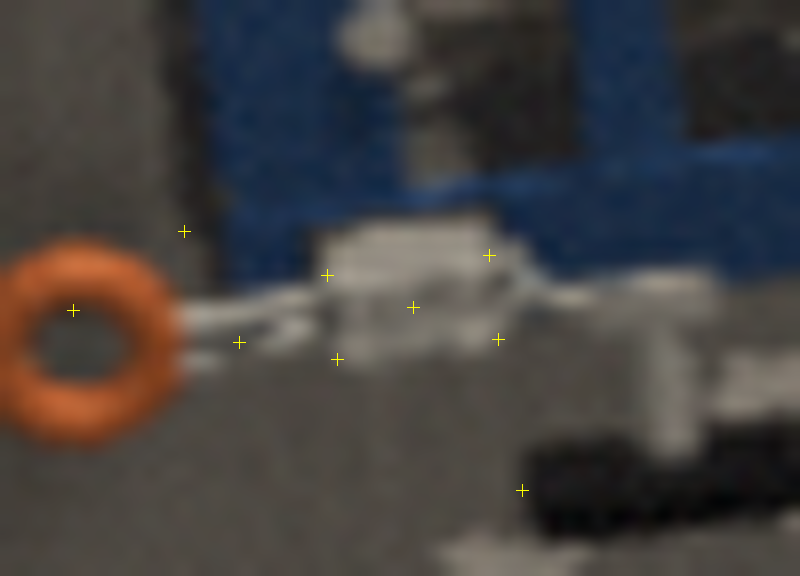

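```bash
python3 - <<'E'
from h import *
from scipy.optimize import least_squares
q=lambda c,k,o: np.array(c)/k+o-0.5
so,to=[272,200],[285,195]
obs=[('scene',(50,62,37),(213,297)),('scene',(50,-62,37),(487,150)),('scene',(-62,-62,37),(662,400)),
('scene',(-94,22,34),(540,594)),('scene',(-94,-22,34),(638,545)),
('top',(50,62,37),(152,152)),('top',(50,-62,37),(464,113)),('top',(-62,-62,37),(484,370)),
('top',(-94,22,34),(290,466)),('top',(-94,-22,34),(394,455)),('top',(-52,36,53),(245,397)),
]
px=[q(c,8,so) if n=='scene' else q(c,6,to) for n,_,c in obs]
def f(o): return np.concatenate([proj(n,fxw(*p,o[:3]))[0]-c for (n,p,_),c in zip(obs,px)])
s=least_squares(f,[551,-42,.09],loss='soft_l1'); print(s.x,s.cost); print(f(s.x).reshape(-1,2).round(1).tolist())
for n,c,z in(('bin',(195,212),79),('tape',(180,285),60),('vb',(400,295),34),('mag',(459,294),66),('plate',(443,212),24),('shadowblob',(280,350),0),('blockcornerFL',(268,186),120),('blockFR',(362,178),120)):
    print(n,onz('top',c,z).round(0))
print(tri((310,212),(362,178)),'block corner?')
t=cv2.imread('pics/top0.png');s=cv2.imread('pics/scene0.png')
for nm,img,box,z in(('top',t,(405,175,480,250),24),):
    x0,y0,x1,y1=box;k=8
    sub=cv2.resize(img[y0:y1,x0:x1],None,fx=k,fy=k,interpolation=cv2.INTER_CUBIC)
    m=cv2.inRange(cv2.cvtColor(sub,cv2.COLOR_BGR2HSV),(0,100,60),(20,255,255))
    m=cv2.morphologyEx(m,cv2.MORPH_CLOSE,np.ones((25,25)))
    c=max(cv2.findContours(m,0,1)[0],key=cv2.contourArea); rc=cv2.minAreaRect(c)
    b=(cv2.boxPoints(rc)+.5)/k-.5+[x0,y0]; print(b); W=np.array([onz(nm,i,24) for i in b]);print(W.round(1),W.mean(0)); print(np.linalg.norm(np.diff(W,axis=0),axis=1))
    for w in W: print(proj('scene',w))
crop('t',t,(443,250),120,140,5,'pics/p0.png')
E
```

```text
[ 5.47668910e+02 -4.24622628e+01  1.21769489e-01] 3.79211712610983
[[-0.9, -0.4], [0.0, -1.6], [0.9, 0.0], [-0.7, 0.1], [-0.7, -1.4], [-0.6, 0.5], [0.3, 0.1], [0.7, 0.5], [-0.4, 0.3], [0.2, -0.2], [0.2, 0.5]]
bin [593. 294.  79.]
tape [420. 332.  60.]
vb [ 391. -197.   34.]
mag [ 392. -333.   66.]
plate [ 596. -311.   24.]
shadowblob [260.  98.   0.]
blockcornerFL [646. 117. 120.]
blockFR [ 663. -102.  120.]
(array([680.43839644, -98.68909893,  64.11323775]), np.float64(19.3779776918387)) block corner?
[[416.6869173  189.34925842]
 [465.67023087 185.98165894]
 [468.99778748 234.38256836]
 [420.01447678 237.75016785]]
[[ 654.  -246.6   24. ]
 [ 661.5 -369.7   24. ]
 [ 539.4 -373.4   24. ]
 [ 532.1 -251.4   24. ]] [ 596.72677301 -310.27644898   24.        ]
[123.36313045 122.149252   122.27635604]
[[358.35195497 209.56807643]]
[[388.22806516 194.74672945]]
[[413.76642853 214.91044459]]
[[383.51138982 230.96113275]]
```

View pics/p0.png

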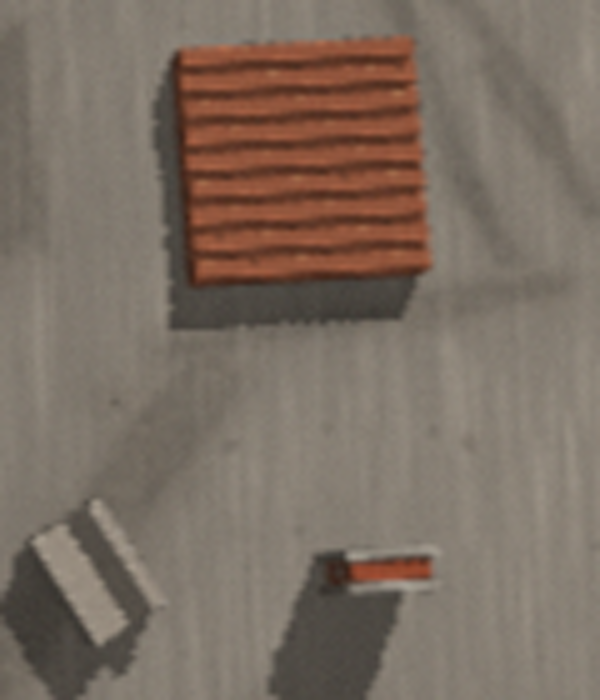

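```bash
cat >> h.py <<'E'
FO=(547.7,-42.5,.1218)
def Rfix(): return R.from_euler('z',FO[2])
def Rdown(yaw): return R.from_euler('xyz',[np.pi,0,yaw])
def Rtilt(): return Rfix()*R.from_matrix(np.array([[0,.866,.5],[1,0,0],[0,.5,-.866]]))
def plan(p,Rt=None):
    s=r.sense(); R0=R.from_euler('xyz',s['tcp_rot']); Rt=Rt or R0
    dp=R0.inv().apply(np.array(p)-s['eef_pos']); w=(R0.inv()*Rt).as_rotvec()
    print('t',round(s['clock'],2),'at',s['eef_pos'].round(1),s['tcp_rot'].round(3),'F',s['contact_force'].round(1),'op',round(s['opening']*85.4,1))
    print('q',s['qpos'].round(2)); print('dp',dp.round(1).tolist(),'ang',w.round(3).tolist(),'rows',round(np.linalg.norm(dp)/41.7,1),round(np.linalg.norm(w)/.125,1))
E
python3 - <<'E'
from h import *
plan((370,110,60),Rdown(1.69))
E
```

```text
t 0.1 at [ 230.4 -580.6  230.7] [-3.14   0.     0.378] F [ 0.2 -0.3 -0.1] op 85.3
q [-1.2   0.35  1.63 -0.    1.16 -0.  ]
dp [384.5, -590.2, 171.3] ang [-0.001, -0.001, -1.312] rows 17.4 10.5
```

```bash
for i in 1; do :; done; python3 -m creep '[{"dp":[384,-590,60],"angular":[0,0,-1.31],"fingers":30},{"dp":[384,-590,60],"angular":[0,0,-1.31],"fingers":30},{"dp":[384,-590,60],"angular":[0,0,-1.31],"fingers":30},{"dp":[384,-590,60],"angular":[0,0,-1.31],"fingers":30},{"dp":[384,-590,60],"angular":[0,0,-1.31],"fingers":30}]'; python3 - <<'E'
from h import *
plan((370,110,100),Rdown(1.69))
E
```

```text
clock: 0.52
eef_pos: [271.3, -375.4, 213.0]
tcp_rot: [-3.141, -0.0, 1.008]
contact_force: [0.9, -0.1, -0.2]
opening: 0.355
t 0.52 at [ 271.3 -375.4  213. ] [-3.141 -0.     1.008] F [ 0.9 -0.1 -0.2] op 30.3
q [-0.95  0.12  1.99  0.    1.04 -0.39]
dp [463.2, -175.3, 113.3] ang [-0.0, -0.001, -0.682] rows 12.2 5.5
```

```bash
python3 -m creep '[{"dp":[463,-175,60],"angular":[0,0,-0.68],"fingers":30},{"dp":[463,-175,60],"angular":[0,0,-0.68],"fingers":30},{"dp":[463,-175,60],"angular":[0,0,-0.68],"fingers":30},{"dp":[463,-175,60],"angular":[0,0,-0.68],"fingers":30},{"dp":[463,-175,60],"angular":[0,0,-0.68],"fingers":30}]'; python3 - <<'E'
from h import *
plan((370,110,30),Rdown(1.69))
E
```

```text
clock: 0.93
eef_pos: [313.7, -173.2, 188.3]
tcp_rot: [3.141, 0.0, 1.633]
contact_force: [1.2, 0.3, -0.6]
opening: 0.349
t 0.93 at [ 313.7 -173.2  188.3] [3.141 0.    1.633] F [ 1.2  0.3 -0.6] op 29.8
q [-0.51 -0.02  2.2   0.    0.96 -0.57]
dp [279.2, 73.8, 158.3] ang [0.0, 0.0, -0.057] rows 7.9 0.5
```

```bash
python3 -m creep '[{"dp":[279,74,158],"angular":[0,0,-0.057],"fingers":30},{"dp":[279,74,158],"angular":[0,0,-0.057],"fingers":30},{"dp":[279,74,158],"angular":[0,0,-0.057],"fingers":30},{"dp":[279,74,158],"angular":[0,0,-0.057],"fingers":30},{"dp":[279,74,158],"angular":[0,0,-0.057],"fingers":30}]'; python3 - <<'E'
from h import *
plan((370,110,20),Rdown(1.69))
E
```

```text
clock: 1.35
eef_pos: [350.7, 5.8, 87.9]
tcp_rot: [3.141, 0.0, 1.685]
contact_force: [1.1, -1.1, 0.2]
opening: 0.351
t 1.35 at [350.7   5.8  87.9] [3.141 0.    1.685] F [ 1.1 -1.1  0.2] op 30.0
q [ 0.01  0.16  2.31 -0.    0.67 -0.1 ]
dp [101.4, 30.9, 67.9] ang [0.001, 0.0, -0.005] rows 3.0 0.0
```

```bash
python3 -m creep '[{"dp":[101,31,68],"angular":[0,0,0],"fingers":30},{"dp":[101,31,68],"angular":[0,0,0],"fingers":30},{"dp":[101,31,68],"angular":[0,0,0],"fingers":30},{"dp":[101,31,68],"angular":[0,0,0],"fingers":30},{"dp":[101,31,68],"angular":[0,0,0],"fingers":30}]'; python3 -m creep '[{"dp":[0,0,4],"angular":[0,0,0],"fingers":30},{"dp":[0,0,8],"angular":[0,0,0],"fingers":30},{"dp":[0,0,12],"angular":[0,0,0],"fingers":30},{"dp":[0,0,12],"angular":[0,0,0],"fingers":30}]'
```

```text
clock: 1.77
eef_pos: [369.1, 109.1, 19.2]
tcp_rot: [-3.138, 0.001, 1.689]
contact_force: [0.3, -0.1, 0.3]
opening: 0.351
clock: 2.1
eef_pos: [370.0, 106.8, 8.5]
tcp_rot: [3.141, -0.0, 1.683]
contact_force: [-0.0, 0.5, 0.4]
opening: 0.351
```

```bash
python3 -m creep '[{"dp":[0,0,4],"angular":[0,0,0],"fingers":30},{"dp":[0,0,7],"angular":[0,0,0],"fingers":30},{"dp":[0,0,7],"angular":[0,0,0],"fingers":30}]'; python3 -m creep '[{"dp":[0,0,1],"angular":[0,0,0],"fingers":30},{"dp":[0,0,2],"angular":[0,0,0],"fingers":30},{"dp":[0,0,2],"angular":[0,0,0],"fingers":30}]';
```

```text
clock: 2.35
eef_pos: [370.0, 107.5, 1.2]
tcp_rot: [-3.141, 0.0, 1.684]
contact_force: [-0.6, -0.3, 0.6]
opening: 0.349
clock: 2.6
eef_pos: [370.1, 107.8, -0.4]
tcp_rot: [3.142, 0.0, 1.685]
contact_force: [-0.1, -0.8, 1.9]
opening: 0.353
```

```bash
python3 -m creep '[{"dp":[0,0,1],"angular":[0,0,0],"fingers":30},{"dp":[0,0,1],"angular":[0,0,0],"fingers":30}]';python3 -m creep '[{"dp":[0,0,1],"angular":[0,0,0],"fingers":30},{"dp":[0,0,1],"angular":[0,0,0],"fingers":30}]'
```

```text
clock: 2.77
eef_pos: [370.2, 107.9, -0.6]
tcp_rot: [3.141, 0.0, 1.685]
contact_force: [-4.7, -2.4, 28.3]
opening: 0.349
clock: 2.93
eef_pos: [370.2, 107.9, -0.7]
tcp_rot: [3.141, 0.0, 1.685]
contact_force: [-9.5, -5.4, 54.3]
opening: 0.356
```

```bash
python3 - <<'E'
from h import *
ex=fxw(-52,86,39.6,FO); m=np.array([469.7,34.3,64.3]); 
d=Rfix().inv().apply(m-ex); print(ex, d, 'du',.866*d[0]+.5*d[2],'dw',-.5*d[0]+.866*d[2])
z=Rtilt().apply([0,0,1]); print(z)
plan(m-70*z,Rtilt())
E
```

```text
[472.89938507  34.98584535  68.2936    ] [-3.25901214 -0.292042   -3.9936    ] du -4.819104515943913 dw -1.8289515284388336
[ 0.49630669  0.06075087 -0.86601905]
t 2.93 at [370.2 107.9  -0.7] [3.141 0.    1.685] F [-9.5 -5.4 54.3] op 30.4
q [ 0.28  0.41  2.29 -0.    0.44  0.17]
dp [-84.7, 55.5, -125.6] ang [-0.523, 0.002, -0.007] rows 3.9 4.2
```

```bash
python3 -m creep '[{"dp":[0,0,-40],"angular":[0,0,0],"fingers":62},{"dp":[-50,30,-80],"angular":[-0.2,0,0],"fingers":62},{"dp":[-85,55,-122],"angular":[-0.523,0,0],"fingers":62},{"dp":[-85,55,-122],"angular":[-0.523,0,-0.007],"fingers":62},{"dp":[-85,55,-122],"angular":[-0.523,0,-0.007],"fingers":62}]'; python3 -m creep '[{"dp":[0,0,0],"angular":[0,0,0],"fingers":62},{"dp":[0,0,0],"angular":[0,0,0],"fingers":62}]'; python3 - <<'E'
from h import *
m=np.array([469.7,34.3,64.3]);z=Rtilt().apply([0,0,1]);plan(m-70*z,Rtilt())
E
```

```text
clock: 3.35
eef_pos: [438.3, 32.5, 122.7]
tcp_rot: [2.676, -0.006, 1.695]
contact_force: [2.0, 2.0, -0.3]
opening: 0.724
clock: 3.52
eef_pos: [432.4, 35.1, 117.1]
tcp_rot: [2.695, -0.011, 1.694]
contact_force: [-0.2, 0.6, 0.1]
opening: 0.73
t 3.52 at [432.4  35.1 117.1] [ 2.695 -0.011  1.694] F [-0.2  0.6  0.1] op 62.3
q [ 0.04  0.08  2.44  0.24  0.19 -0.31]
dp [-5.3, 5.2, -6.3] ang [-0.077, -0.011, -0.004] rows 0.2 0.6
```

```bash
python3 - <<'E'
from h import *
m=np.array([469.7,34.3,64.3]);z=Rtilt().apply([0,0,1]);plan(m-35*z,Rtilt())
E
```

```text
t 3.52 at [432.4  35.1 117.1] [ 2.695 -0.011  1.694] F [-0.2  0.6  0.1] op 62.3
q [ 0.04  0.08  2.44  0.24  0.19 -0.31]
dp [-5.6, 7.9, 28.6] ang [-0.077, -0.011, -0.004] rows 0.7 0.6
```

```bash
python3 -m creep '[{"dp":[-5,8,28],"angular":[-0.077,-0.011,0],"fingers":62},{"dp":[-5,8,28],"angular":[-0.077,-0.011,0],"fingers":62},{"dp":[-5,8,28],"angular":[-0.077,-0.011,0],"fingers":62},{"dp":[-5,8,28],"angular":[-0.077,-0.011,0],"fingers":62}]'; python3 - <<'E'
from h import *
m=np.array([469.7,34.3,64.3]);z=Rtilt().apply([0,0,1]);plan(m+9*z,Rtilt())
i=optics.grab_frame('scene');crop('s',i,(322,245),100,90,8,'pics/s1.png')
i=optics.grab_frame('top');crop('s',i,(325,245),100,90,8,'pics/t1.png')
E
```

```text
clock: 3.85
eef_pos: [451.8, 49.8, 109.8]
tcp_rot: [2.629, -0.039, 1.715]
contact_force: [-1.2, -0.6, 0.6]
opening: 0.728
t 3.85 at [451.8  49.8 109.8] [ 2.629 -0.039  1.715] F [-1.2 -0.6  0.6] op 62.2
q [ 0.04  0.13  2.45  0.98  0.1  -1.05]
dp [-20.0, -8.4, 55.6] ang [-0.012, -0.045, 0.001] rows 1.4 0.4
```

View pics/s1.png

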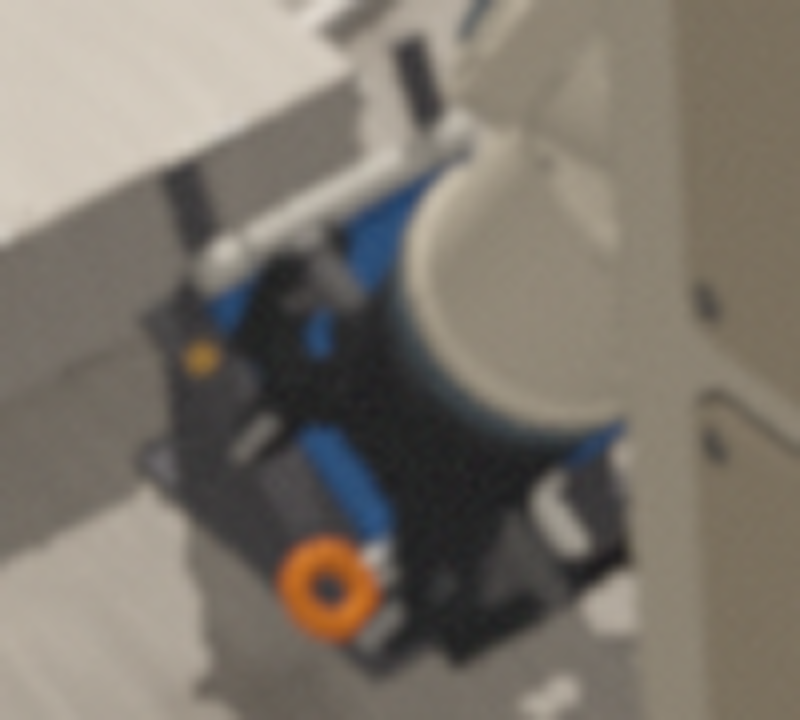

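View pics/t1.png

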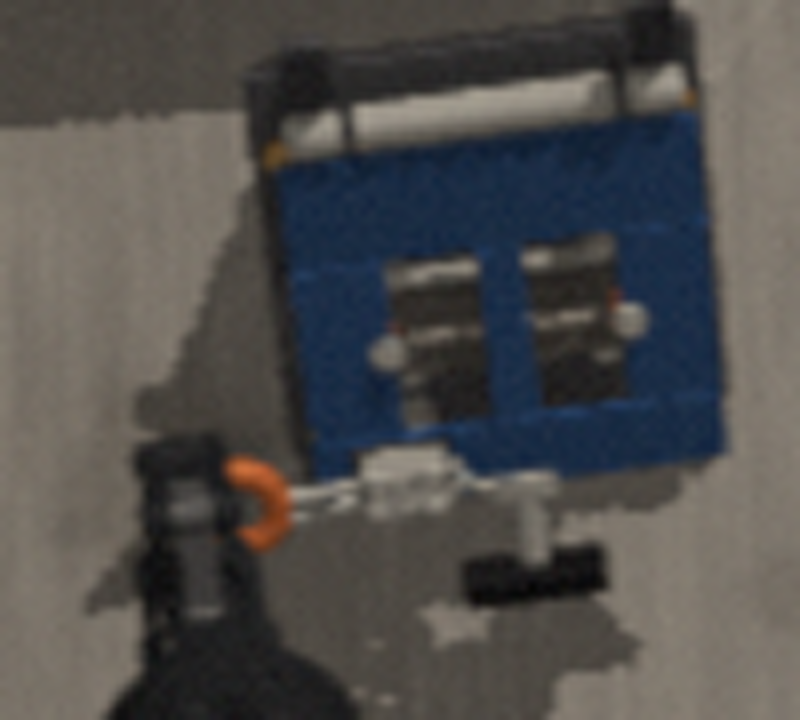

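```bash
python3 - <<'E'
from h import *
from scipy.optimize import least_squares
D=[(.3536,1.634,624.6,230.65),(.12,1.99,463.2,213),(-.02,2.2,358.3,188.3),(.16,2.31,350.8,87.9),(.41,2.29,385.5,-.7)]
A=[];b=[]
for q2,q3,rr,z in D:
    A+= [[1,np.sin(q2),np.sin(q2+q3),0],[0,np.cos(q2),np.cos(q2+q3),1]]; b+=[rr,z]
x,res,_,_=np.linalg.lstsq(np.array(A),np.array(b),rcond=None);print(x,np.array(A)@x-b)
# D from tilted pose (sum=q2+q3+q5cos): 
q2,q3,q5=.08,2.44,.19; t=2.695; 
r_=np.hypot(432.4,35.1); print('Dsin',r_-(x[0]+x[1]*np.sin(q2)+x[2]*np.sin(q2+q3)),'tilt',np.pi-t)
E
```

```text
[-32.38687892 548.08309741 492.58482487 -73.14721426] [-16.78467237  10.95922178  -7.27882072   5.07535438   2.32294931
   4.66205601  10.63554411  -5.57562143  11.10499967 -15.12101074]
Dsin 135.56202418997213 tilt 0.4465926535897933
```

```bash
python3 - <<'E'
from h import *
m=np.array([469.7,34.3,64.3]);z=Rtilt().apply([0,0,1]);plan(m-35*z,Rtilt())
E
python3 -m creep '[{"dp":[0,0,0],"angular":[0,0,0],"fingers":62},{"dp":[0,0,0],"angular":[0,0,0],"fingers":62}]'; python3 - <<'E'
from h import *
m=np.array([469.7,34.3,64.3]);z=Rtilt().apply([0,0,1]);plan(m-35*z,Rtilt())
E
```

```text
t 3.95 at [451.5  49.6 109.6] [ 2.63  -0.039  1.714] F [-1.3  0.1  0.2] op 62.3
q [ 0.04  0.13  2.45  0.98  0.1  -1.05]
dp [-17.9, -8.5, 11.6] ang [-0.012, -0.045, -0.001] rows 0.6 0.4
clock: 4.12
eef_pos: [451.3, 48.7, 110.2]
tcp_rot: [2.629, -0.037, 1.715]
contact_force: [-0.3, -1.1, 0.8]
opening: 0.726
t 4.12 at [451.3  48.7 110.2] [ 2.629 -0.037  1.715] F [-0.3 -1.1  0.8] op 62.0
q [ 0.04  0.13  2.45  0.97  0.1  -1.04]
dp [-17.1, -8.6, 12.4] ang [-0.011, -0.043, 0.001] rows 0.5 0.4
```

```bash
python3 -m creep '[{"dp":[-17,-8.6,5],"angular":[0,-0.043,0],"fingers":62},{"dp":[-17,-8.6,5],"angular":[0,-0.043,0],"fingers":62},{"dp":[-17,-8.6,5],"angular":[0,-0.043,0],"fingers":62},{"dp":[-17,-8.6,5],"angular":[0,-0.043,0],"fingers":62},{"dp":[-17,-8.6,5],"angular":[0,-0.043,0],"fingers":62}]'; python3 - <<'E'
from h import *
m=np.array([469.7,34.3,64.3]);z=Rtilt().apply([0,0,1]);plan(m-35*z,Rtilt())
E
```

```text
clock: 4.53
eef_pos: [449.1, 31.1, 101.7]
tcp_rot: [2.627, 0.001, 1.692]
contact_force: [0.3, -0.3, 0.1]
opening: 0.725
t 4.53 at [449.1  31.1 101.7] [2.627e+00 1.000e-03 1.692e+00] F [ 0.3 -0.3  0.1] op 61.9
q [ 0.03  0.15  2.47  1.2   0.05 -1.28]
dp [0.7, -0.5, 7.8] ang [-0.009, 0.001, 0.0] rows 0.2 0.1
```

```bash
python3 -m creep '[{"dp":[0.5,-0.5,10],"angular":[0,0,0],"fingers":62},{"dp":[0.5,-0.5,20],"angular":[0,0,0],"fingers":62},{"dp":[0.5,-0.5,30],"angular":[0,0,0],"fingers":62},{"dp":[0.5,-0.5,30],"angular":[0,0,0],"fingers":62}]'; python3 - <<'E'
from h import *
m=np.array([469.7,34.3,64.3]);z=Rtilt().apply([0,0,1]);plan(m+9*z,Rtilt())
i=optics.grab_frame('scene');crop('s',i,(322,245),100,90,8,'pics/s2.png')
i=optics.grab_frame('top');crop('s',i,(325,245),100,90,8,'pics/t2.png')
E
```

```text
clock: 4.87
eef_pos: [455.8, 36.1, 88.4]
tcp_rot: [2.63, -0.01, 1.698]
contact_force: [-1.7, 0.1, 1.0]
opening: 0.724
t 4.87 at [455.8  36.1  88.4] [ 2.63  -0.01   1.698] F [-1.7  0.1  1. ] op 61.9
q [ 0.04  0.2   2.46  1.95  0.06 -2.02]
dp [-3.9, 0.1, 36.6] ang [-0.012, -0.012, -0.0] rows 0.9 0.1
```

View pics/t2.png

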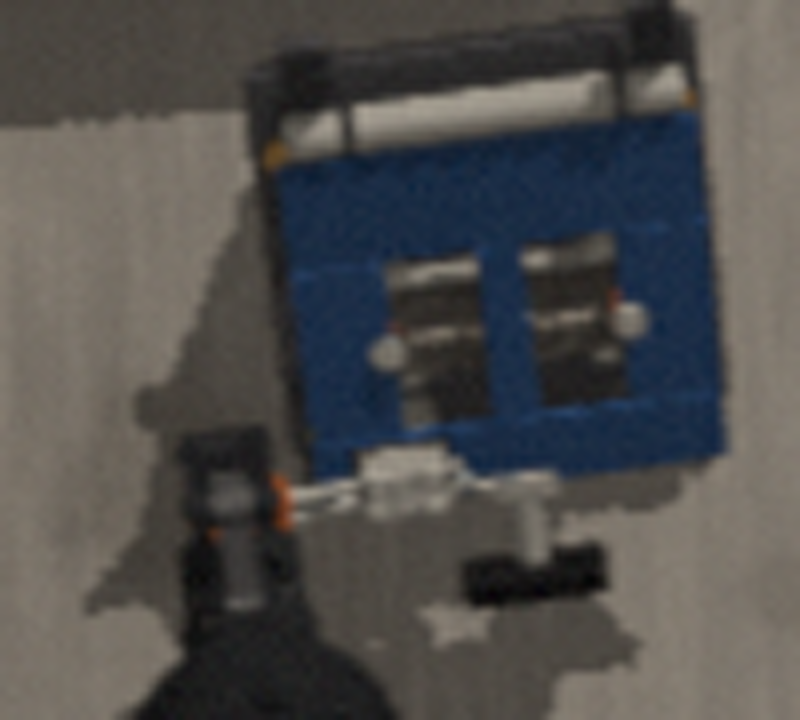

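View pics/s2.png

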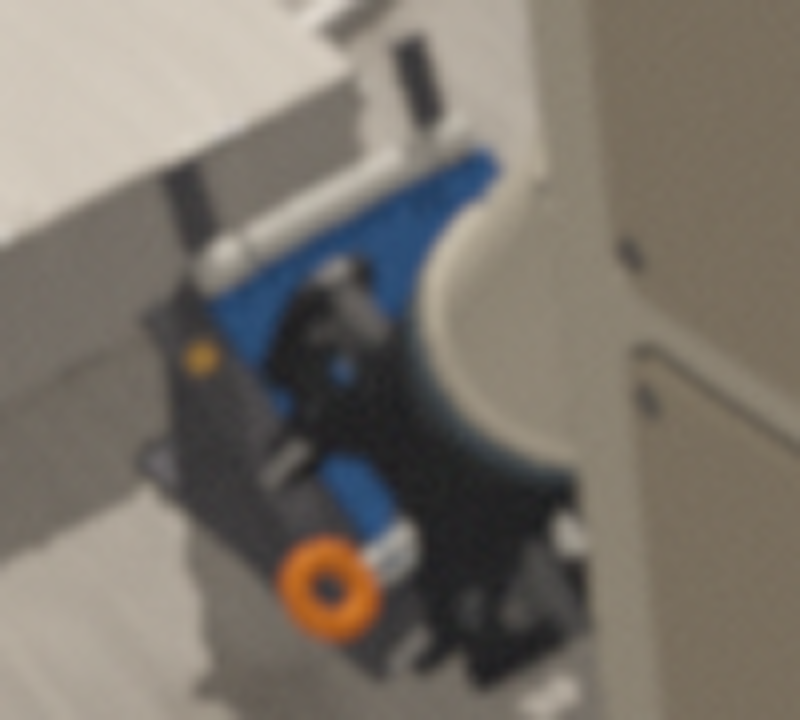

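```bash
cat >> h.py <<'E'
def Rt(t): return Rfix()*R.from_matrix(np.array([[0,np.cos(t),np.sin(t)],[1,0,0],[0,np.sin(t),-np.cos(t)]]))
E
python3 - <<'E'
from h import *
m=np.array([469.7,34.3,64.3]);z=Rt(.36).apply([0,0,1]);plan(m-22*z,Rt(.36))
E
```

```text
t 4.97 at [455.6  36.   88. ] [ 2.631 -0.011  1.697] F [ 0.2 -0.9 -0.3] op 62.0
q [ 0.04  0.2   2.46  1.94  0.06 -2.02]
dp [-3.5, 3.8, 5.6] ang [0.151, -0.012, -0.001] rows 0.2 1.2
```

```bash
python3 -m creep '[{"dp":[-1,1,-5],"angular":[0.05,0,0],"fingers":62},{"dp":[-2,2,-5],"angular":[0.1,-0.01,0],"fingers":62},{"dp":[-3,4,0],"angular":[0.15,-0.012,0],"fingers":62},{"dp":[-3.5,4,3],"angular":[0.15,-0.012,0],"fingers":62},{"dp":[-3.5,4,3],"angular":[0.15,-0.012,0],"fingers":62}]'; python3 - <<'E'
from h import *
m=np.array([469.7,34.3,64.3]);z=Rt(.36).apply([0,0,1]);plan(m-22*z,Rt(.36))
E
```

```text
clock: 5.38
eef_pos: [462.4, 55.8, 92.6]
tcp_rot: [2.666, -0.06, 1.727]
contact_force: [0.0, 0.2, -0.7]
opening: 0.726
t 5.38 at [462.4  55.8  92.6] [ 2.666 -0.06   1.727] F [ 0.   0.2 -0.7] op 62.0
q [ 0.04  0.19  2.41  1.01  0.13 -1.08]
dp [-22.5, -6.4, 3.9] ang [0.114, -0.069, 0.007] rows 0.6 1.1
```

```bash
python3 -m creep '[{"dp":[-8,-2,0],"angular":[0.114,-0.069,0],"fingers":62},{"dp":[-15,-4,0],"angular":[0.114,-0.069,0],"fingers":62},{"dp":[-22,-6,2],"angular":[0.114,-0.069,0],"fingers":62},{"dp":[-22,-6,2],"angular":[0.114,-0.069,0],"fingers":62},{"dp":[-22,-6,2],"angular":[0.114,-0.069,0],"fingers":62}]'; python3 - <<'E'
from h import *
m=np.array([469.7,34.3,64.3]);z=Rt(.36).apply([0,0,1]);plan(m+9*z,Rt(.36))
E
```

```text
clock: 5.8
eef_pos: [461.5, 33.3, 86.9]
tcp_rot: [2.779, 0.004, 1.698]
contact_force: [-0.3, 0.0, -0.8]
opening: 0.729
t 5.8 at [461.5  33.3  86.9] [2.779 0.004 1.698] F [-0.3  0.  -0.8] op 62.2
q [ 0.05  0.2   2.35  0.1   0.23 -0.17]
dp [0.1, -0.3, 33.0] ang [0.002, 0.002, 0.007] rows 0.8 0.1
```

```bash
python3 -m creep '[{"dp":[0,0,10],"angular":[0,0,0],"fingers":62},{"dp":[0,0,20],"angular":[0,0,0],"fingers":62},{"dp":[0,0,28],"angular":[0,0,0],"fingers":62},{"dp":[0,0,33],"angular":[0,0,0],"fingers":62},{"dp":[0,0,33],"angular":[0,0,0],"fingers":62}]'; python3 - <<'E'
from h import *
m=np.array([469.7,34.3,64.3]);z=Rt(.36).apply([0,0,1]);plan(m+9*z,Rt(.36))
i=optics.grab_frame('scene');crop('s',i,(322,245),100,90,8,'pics/s3.png')
i=optics.grab_frame('top');crop('s',i,(325,245),100,90,8,'pics/t3.png')
E
```

```text
clock: 6.22
eef_pos: [472.8, 36.1, 54.9]
tcp_rot: [2.78, 0.0, 1.7]
contact_force: [0.9, 0.4, -0.2]
opening: 0.728
t 6.22 at [472.8  36.1  54.9] [2.78 0.   1.7 ] F [ 0.9  0.4 -0.2] op 62.1
q [ 0.05  0.3   2.34  0.19  0.14 -0.25]
dp [-1.4, 0.2, -1.0] ang [0.002, -0.002, 0.007] rows 0.0 0.1
```

View pics/s3.png

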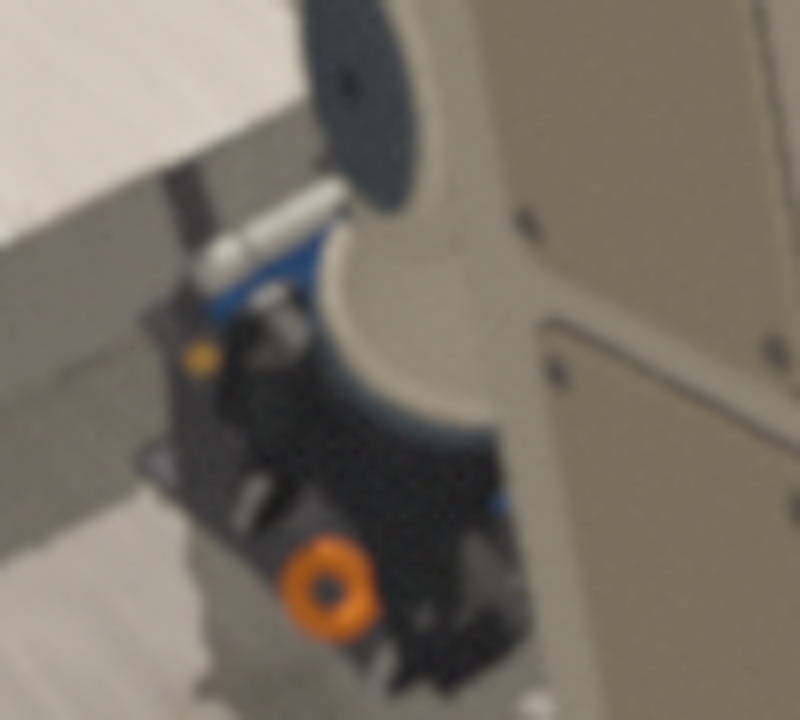

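View pics/t3.png

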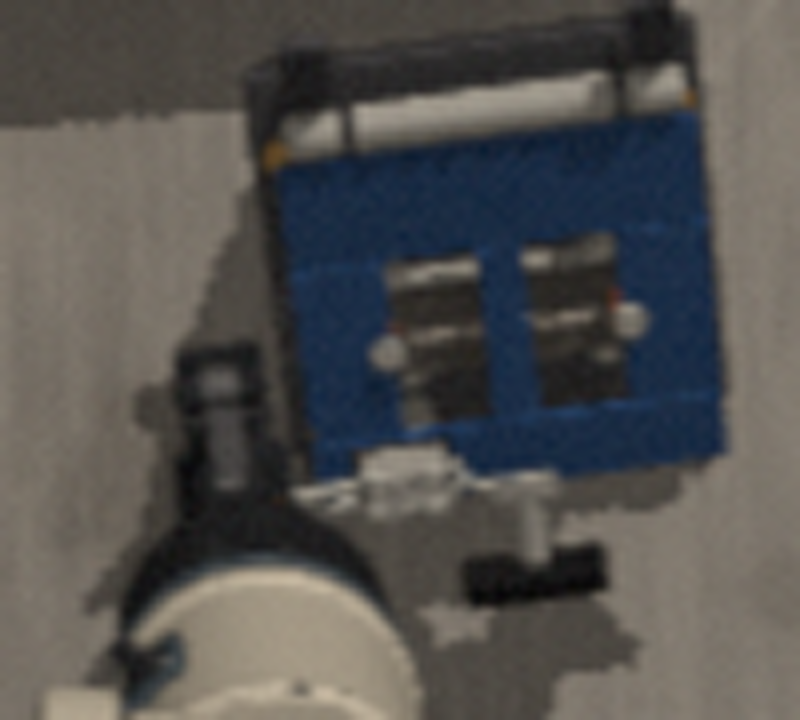

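```bash
python3 -m creep '[{"dp":[-1,0,0],"angular":[0,0,0],"fingers":25},{"dp":[-1,0,0],"angular":[0,0,0],"fingers":25},{"dp":[-1,0,0],"angular":[0,0,0],"fingers":25},{"dp":[-1,0,0],"angular":[0,0,0],"fingers":25},{"dp":[-1,0,0],"angular":[0,0,0],"fingers":25}]' 30;  python3 -m creep '[{"dp":[0,0,0],"angular":[0,0,0],"fingers":25}]'; python3 - <<'E'
from h import *
i=optics.grab_frame('scene');crop('s',i,(322,245),100,90,8,'pics/s4.png')
plan(r.sense()['eef_pos']+Rfix().apply([0,80,0]))
E
```

```text
clock: 6.73
eef_pos: [473.3, 35.2, 56.0]
tcp_rot: [2.778, 0.0, 1.7]
contact_force: [-0.6, -1.0, 2.0]
opening: 0.355
clock: 6.82
eef_pos: [473.3, 35.2, 55.9]
tcp_rot: [2.778, 0.0, 1.7]
contact_force: [-0.1, -1.6, 2.6]
opening: 0.354
t 6.87 at [473.3  35.2  55.9] [2.778 0.    1.7  ] F [ 0.3 -1.1  1.8] op 30.2
q [ 0.05  0.3   2.34  0.19  0.14 -0.27]
dp [80.0, 0.5, 0.2] ang [0.0, 0.0, 0.0] rows 1.9 0.0
```

View pics/s4.png

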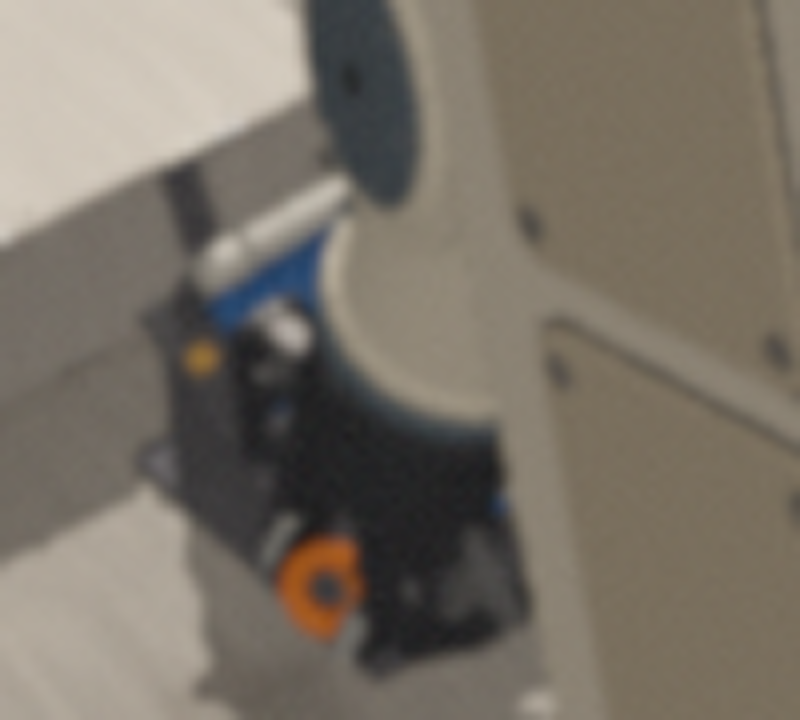

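```bash
python3 -m creep '[{"dp":[6,0,0],"angular":[0,0,0],"fingers":22},{"dp":[12,0,0],"angular":[0,0,0],"fingers":22},{"dp":[18,0,0],"angular":[0,0,0],"fingers":22},{"dp":[18,0,0],"angular":[0,0,0],"fingers":22}]' 40; python3 - <<'E'
from h import *
i=optics.grab_frame('scene');crop('s',i,(322,245),100,90,8,'pics/s5.png')
plan(r.sense()['eef_pos']+Rfix().apply([0,80,0]))
E
```

```text
clock: 7.2
eef_pos: [470.5, 53.6, 55.5]
tcp_rot: [2.779, -0.0, 1.701]
contact_force: [-0.3, 0.1, -0.1]
opening: 0.346
t 7.25 at [470.6  53.4  55.5] [ 2.779 -0.     1.701] F [-0.1 -1.  -0.3] op 30.4
q [ 0.1   0.3   2.34  0.07  0.14 -0.09]
dp [80.0, 0.6, 0.2] ang [0.0, 0.0, 0.0] rows 1.9 0.0
```

View pics/s5.png

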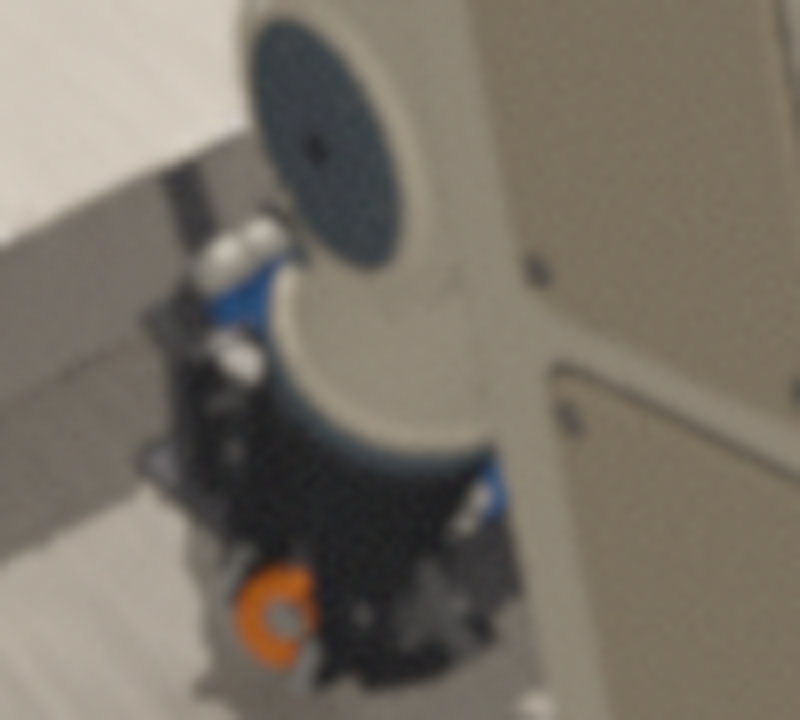

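```bash
python3 -m creep '[{"dp":[12,0,0],"angular":[0,0,0],"fingers":22},{"dp":[24,0,0],"angular":[0,0,0],"fingers":22},{"dp":[40,0,0],"angular":[0,0,0],"fingers":22},{"dp":[60,0,0],"angular":[0,0,0],"fingers":22},{"dp":[75,0,0],"angular":[0,0,0],"fingers":22}]'; python3 - <<'E'
from h import *
i=optics.grab_frame('scene');crop('s',i,(310,260),120,90,6,'pics/s6.png')
i=optics.grab_frame('top');crop('s',i,(315,255),120,90,6,'pics/t6.png')
plan((400,160,60),Rdown(1.69))
E
```

```text
clock: 7.67
eef_pos: [461.2, 128.1, 55.7]
tcp_rot: [2.778, -0.0, 1.699]
contact_force: [0.1, 1.0, -0.2]
opening: 0.344
t 7.77 at [461.3 128.8  55.7] [ 2.778 -0.     1.702] F [-0.3  0.5 -0.5] op 29.9
q [ 0.32  0.3   2.33 -0.41  0.16  0.58]
dp [39.0, -51.4, -24.1] ang [0.363, -0.002, 0.012] rows 1.7 2.9
```

View pics/s6.png

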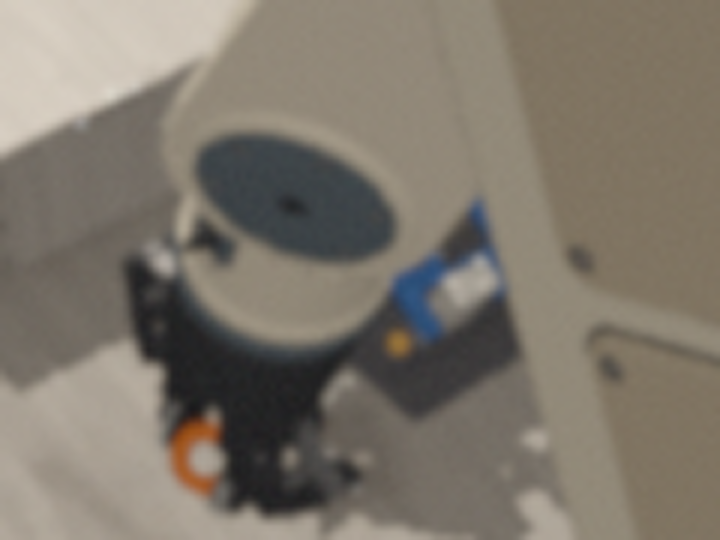

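View pics/t6.png

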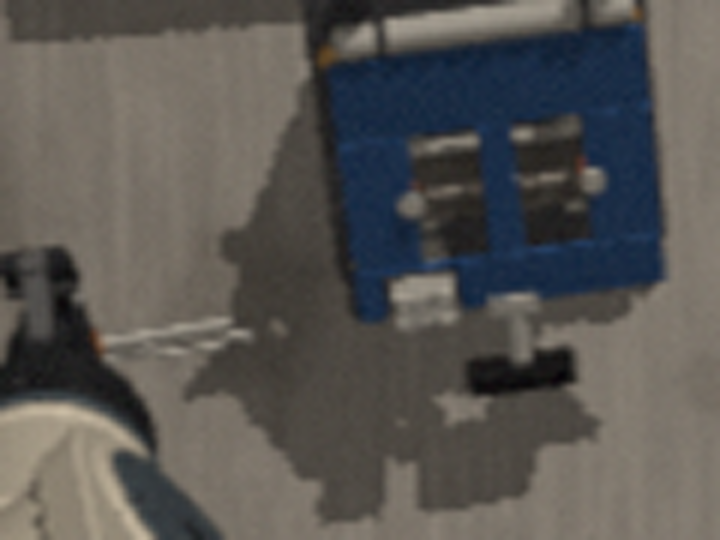

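```bash
python3 -m creep '[{"dp":[10,-12,-8],"angular":[0.12,0,0],"fingers":22},{"dp":[30,-40,-14],"angular":[0.24,0,0],"fingers":22},{"dp":[39,-46,-12],"angular":[0.36,0,0.01],"fingers":22},{"dp":[39,-46,-12],"angular":[0.4,0,0.01],"fingers":22},{"dp":[39,-46,-12],"angular":[0.4,0,0.01],"fingers":22}]'; python3 - <<'E'
from h import *
plan((400,165,12),Rdown(1.69))
E
```

```text
clock: 8.18
eef_pos: [412.1, 161.4, 51.0]
tcp_rot: [-3.104, -0.005, 1.691]
contact_force: [1.4, 0.2, -0.6]
opening: 0.351
t 8.18 at [412.1 161.4  51. ] [-3.104 -0.005  1.691] F [ 1.4  0.2 -0.6] op 30.0
q [0.36 0.37 2.13 0.02 0.68 0.22]
dp [4.9, -10.1, 39.4] ang [-0.037, -0.005, 0.001] rows 1.0 0.3
```

```bash
python3 -m creep '[{"dp":[3,-6,20],"angular":[-0.03,0,0],"fingers":22},{"dp":[3,-6,38],"angular":[-0.03,0,0],"fingers":22},{"dp":[3,-6,42],"angular":[-0.03,0,0],"fingers":22},{"dp":[3,-6,42],"angular":[-0.03,0,0],"fingers":22}]'; python3 - <<'E'
from h import *
i=optics.grab_frame('scene');crop('s',i,(270,285),120,90,6,'pics/s7.png')
plan((400,165,0),Rdown(1.69))
E
```

```text
clock: 8.52
eef_pos: [399.9, 161.2, 7.9]
tcp_rot: [-3.133, -0.002, 1.69]
contact_force: [-0.4, -0.0, -0.3]
opening: 0.35
t 8.57 at [400.8 161.6   8.7] [-3.134e+00 -2.000e-03  1.690e+00] F [ 1.3 -0.3 -0.8] op 29.9
q [0.38 0.43 2.19 0.01 0.53 0.25]
dp [3.5, -0.4, 8.7] ang [-0.008, -0.002, -0.0] rows 0.2 0.1
```

View pics/s7.png

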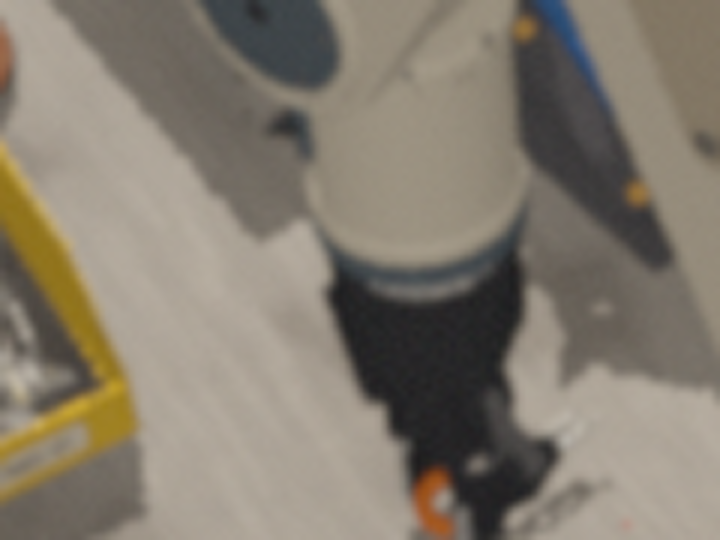

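```bash
python3 -m creep '[{"dp":[0,0,3],"angular":[0,0,0],"fingers":22},{"dp":[0,0,6],"angular":[0,0,0],"fingers":22},{"dp":[0,0,7],"angular":[0,0,0],"fingers":22},{"dp":[0,0,7],"angular":[0,0,0],"fingers":22}]'; python3 -m creep '[{"dp":[0,0,0],"angular":[0,0,0],"fingers":38},{"dp":[0,0,0],"angular":[0,0,0],"fingers":50},{"dp":[0,0,0],"angular":[0,0,0],"fingers":60},{"dp":[0,0,-15],"angular":[0,0,0],"fingers":60},{"dp":[0,0,-50],"angular":[0,0,0],"fingers":60}]'; python3 - <<'E'
from h import *
i=optics.grab_frame('scene');crop('s',i,(270,285),120,90,6,'pics/s8.png')
h=fxw(-94,0,34,FO);print(h)
plan((h[0],h[1],110),Rdown(FO[2]))
plan((h[0],h[1],110),Rdown(FO[2]+np.pi))
E
```

```text
clock: 8.9
eef_pos: [401.6, 162.2, 2.0]
tcp_rot: [-3.135, -0.002, 1.69]
contact_force: [-0.0, 0.8, -0.5]
opening: 0.347
clock: 9.32
eef_pos: [399.3, 161.2, 49.8]
tcp_rot: [-3.128, -0.0, 1.69]
contact_force: [-0.7, -0.4, 0.6]
opening: 0.701
[450.02502154 -54.45599428  42.444     ]
t 9.37 at [403.1 162.7  56.4] [-3.137e+00 -2.000e-03  1.690e+00] F [3.  0.9 4.8] op 59.9
q [0.38 0.34 2.16 0.01 0.64 0.25]
dp [-221.1, 20.5, -54.2] ang [-0.005, 0.002, 1.568] rows 5.5 12.5
t 9.37 at [403.1 162.7  56.4] [-3.137e+00 -2.000e-03  1.690e+00] F [3.  0.9 4.8] op 59.9
q [0.38 0.34 2.16 0.01 0.64 0.25]
dp [-221.1, 20.5, -54.2] ang [-0.002, -0.005, -1.573] rows 5.5 12.6
```

View pics/s8.png

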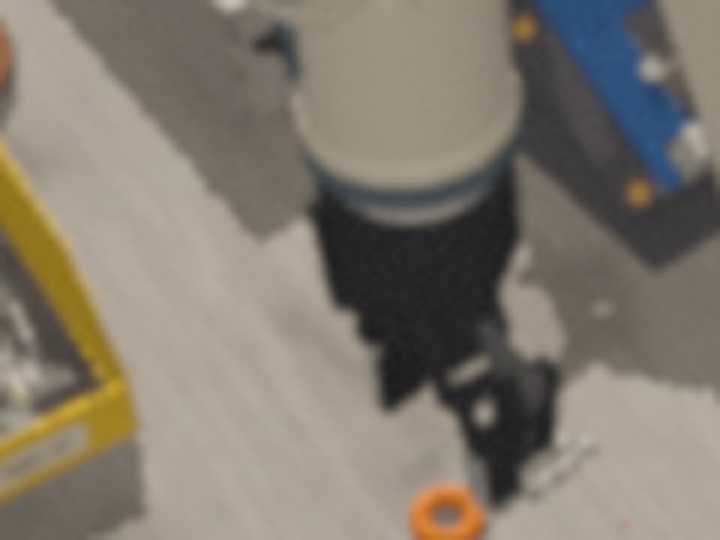

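```bash
python3 -m creep '[{"dp":[-10,0,-41],"angular":[0,0,0.12],"fingers":64},{"dp":[-221,20,-70],"angular":[0,0,1.568],"fingers":64},{"dp":[-221,20,-70],"angular":[0,0,1.568],"fingers":64},{"dp":[-221,20,-70],"angular":[0,0,1.568],"fingers":64},{"dp":[-221,20,-70],"angular":[0,0,1.568],"fingers":64}]'; python3 - <<'E'
from h import *
h=fxw(-94,0,34,FO)
plan((h[0],h[1],110),Rdown(FO[2]))
E
```

```text
clock: 9.78
eef_pos: [438.6, -10.6, 115.6]
tcp_rot: [-3.136, 0.002, 1.065]
contact_force: [1.1, 0.5, -0.6]
opening: 0.745
t 9.78 at [438.6 -10.6 115.6] [-3.136e+00  2.000e-03  1.065e+00] F [ 1.1  0.5 -0.6] op 63.6
q [-0.03  0.23  2.12  0.    0.8   0.48]
dp [-32.8, 31.2, 5.5] ang [-0.004, 0.005, 0.943] rows 1.1 7.5
```

```bash
python3 -m creep '[{"dp":[-33,31,0],"angular":[0,0,0.943],"fingers":64},{"dp":[-33,31,0],"angular":[0,0,0.943],"fingers":64},{"dp":[-33,31,0],"angular":[0,0,0.943],"fingers":64},{"dp":[-33,31,0],"angular":[0,0,0.943],"fingers":64},{"dp":[-33,31,0],"angular":[0,0,0.943],"fingers":64}]'; python3 - <<'E'
from h import *
h=fxw(-94,0,34,FO)
plan((h[0],h[1],110),Rdown(FO[2]))
E
```

```text
clock: 10.2
eef_pos: [449.8, -53.4, 114.8]
tcp_rot: [-3.138, 0.006, 0.438]
contact_force: [-0.1, 0.5, 0.2]
opening: 0.749
t 10.2 at [449.8 -53.4 114.8] [-3.138  0.006  0.438] F [-0.1  0.5  0.2] op 64.0
q [-0.12  0.25  2.09  0.    0.81  1.01]
dp [-0.2, 1.1, 4.8] ang [-0.003, 0.006, 0.316] rows 0.1 2.5
```

```bash
python3 -m creep '[{"dp":[0,1,5],"angular":[0,0,0.316],"fingers":64},{"dp":[0,1,5],"angular":[0,0,0.316],"fingers":64},{"dp":[0,1,5],"angular":[0,0,0.316],"fingers":64},{"dp":[0,1,5],"angular":[0,0,0.316],"fingers":64}]'; python3 - <<'E'
from h import *
i=optics.grab_frame('scene');cv2.imwrite('pics/s9.png',i[180:380,220:440].repeat(3,0).repeat(3,1)) 
i=optics.grab_frame('top');crop('s',i,(335,245),100,90,8,'pics/t9.png')
h=fxw(-94,0,34,FO)
plan((h[0],h[1],h[2]-17),Rdown(FO[2]))
E
```

```text
clock: 10.53
eef_pos: [450.1, -53.8, 109.7]
tcp_rot: [-3.14, 0.007, 0.126]
contact_force: [-0.0, 0.1, -0.1]
opening: 0.747
t 10.63 at [450.2 -53.7 109.8] [-3.14   0.007  0.132] F [-0.4 -1.3 -0.2] op 63.9
q [-0.12  0.26  2.09 -0.    0.79  1.32]
dp [0.3, 0.9, 84.4] ang [-0.002, 0.007, 0.01] rows 2.0 0.1
```

View pics/t9.png

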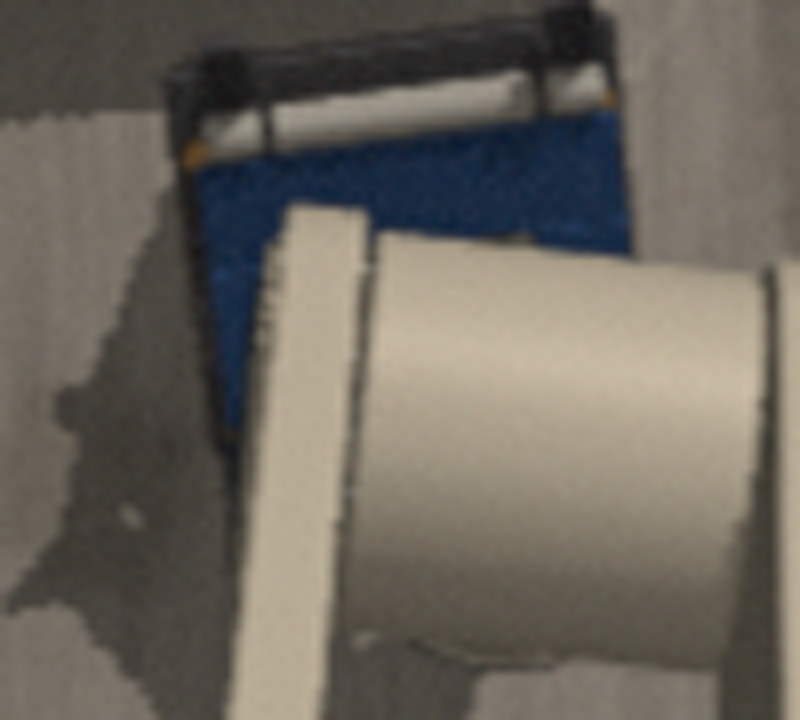

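View pics/s9.png

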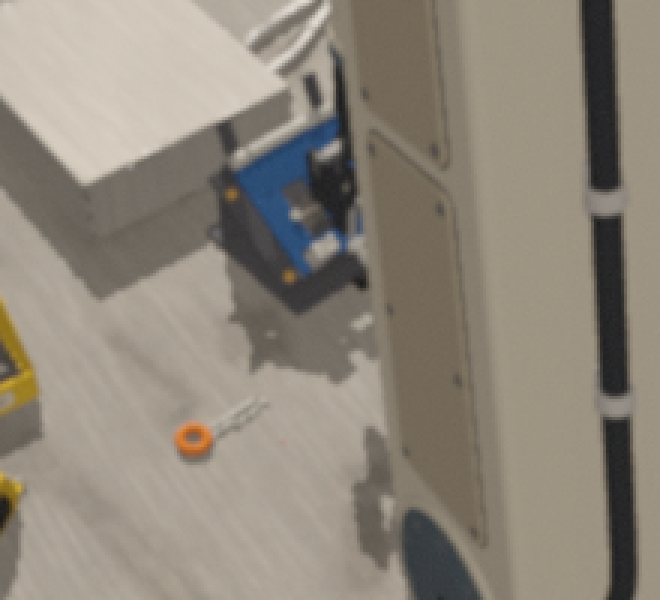

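```bash
python3 -m creep '[{"dp":[0,1,25],"angular":[0,0,0.01],"fingers":64},{"dp":[0,1,50],"angular":[0,0,0.01],"fingers":64},{"dp":[0,1,65],"angular":[0,0,0.01],"fingers":64},{"dp":[0,1,75],"angular":[0,0,0.01],"fingers":64},{"dp":[0,1,84],"angular":[0,0,0.01],"fingers":64}]'; python3 -m creep '[{"dp":[0,0,0],"angular":[0,0,0],"fingers":64},{"dp":[0,0,0],"angular":[0,0,0],"fingers":64}]'; python3 - <<'E'
from h import *
print(tri((272+589/8-.5,200+570/8-.5),(285+342/6-.5,195+460/6-.5)))
h=fxw(-94,0,34,FO)
plan((h[0],h[1],h[2]-17),Rdown(FO[2]))
E
```

```text
clock: 11.05
eef_pos: [449.5, -54.6, 25.0]
tcp_rot: [-3.14, 0.008, 0.121]
contact_force: [-0.0, -0.3, -0.3]
opening: 0.75
clock: 11.22
eef_pos: [449.7, -54.7, 25.8]
tcp_rot: [-3.14, 0.007, 0.12]
contact_force: [0.0, -0.4, -0.1]
opening: 0.748
(array([449.93387468, -55.57101237,  39.02456631]), np.float64(1.8378082885090508))
t 11.22 at [449.7 -54.7  25.8] [-3.14   0.007  0.12 ] F [ 0.  -0.4 -0.1] op 63.9
q [-0.12  0.42  2.14 -0.    0.59  1.33]
dp [0.3, -0.2, 0.3] ang [-0.002, 0.007, -0.002] rows 0.0 0.1
```

Handle triangulated at (450,-55.6,39), agreeing with the fit. Close on it.

```bash
python3 -m creep '[{"dp":[0,0,0],"angular":[0,0,0],"fingers":36},{"dp":[0,0,0],"angular":[0,0,0],"fingers":36},{"dp":[0,0,0],"angular":[0,0,0],"fingers":36},{"dp":[0,0,0],"angular":[0,0,0],"fingers":36},{"dp":[0,0,0],"angular":[0,0,0],"fingers":36}]' 25; python3 - <<'E'
from h import *
a0=210
H=fxw(58,0,34,FO); f=Rfix()
s=r.sense(); print('F',s['contact_force'],'op',s['opening']*85.4)
h0=fxw(-94,0,34,FO)
R0=R.from_euler('xyz',s['tcp_rot'])
for th in np.arange(0,2.46,.2):
    A=np.radians(210)-th
    P=H+f.apply([152*np.cos(A),0,152*np.sin(A)])
    print(round(th,2),(P).round(0),R0.inv().apply(P-h0).round(1))
E
```

```text
clock: 11.63
eef_pos: [450.1, -53.6, 26.9]
tcp_rot: [-3.138, 0.006, 0.118]
contact_force: [-2.0, 11.7, 7.2]
opening: 0.508
F [-2.03076243 11.71869204  7.22986962] op 43.40404780509164
0.0 [450. -54.  42.] [-0.  0.  0.]
0.2 [438. -56.  70.] [-12.6  -0.  -27.6]
0.4 [431. -57. 100.] [-19.5  -0.1 -57.2]
0.6 [430. -57. 130.] [-20.4  -0.2 -87.5]
0.8 [436. -56. 160.] [ -15.3   -0.3 -117.4]
1.0 [447. -55. 188.] [  -4.3   -0.4 -145.7]
1.2 [463. -53. 214.] [  12.1   -0.6 -171.2]
1.4 [484. -50. 235.] [  33.3   -0.7 -193. ]
1.6 [509. -47. 252.] [  58.3   -0.9 -210.1]
1.8 [537. -44. 264.] [  86.3   -1.  -221.9]
2.0 [566. -40. 270.] [ 116.    -1.1 -228. ]
2.2 [597. -37. 270.] [ 146.4   -1.3 -228. ]
2.4 [626. -33. 263.] [ 176.1   -1.4 -222. ]
```

```bash
python3 -m creep '[{"dp":[-6.8,-0.8,-13.4],"angular":[0,0,0],"fingers":36},{"dp":[-12.6,-0.8,-27.6],"angular":[0,0,0],"fingers":36},{"dp":[-16.7,-0.8,-42],"angular":[0,0,0],"fingers":36},{"dp":[-19.5,-0.8,-57.2],"angular":[0,0,0],"fingers":36},{"dp":[-20.5,-0.8,-72.3],"angular":[0,0,0],"fingers":36}]'; python3 - <<'E'
from h import *
cat='''
def lid(ths):
    H=fxw(58,0,34,FO); f=Rfix(); s=r.sense(); R0=R.from_euler('xyz',s['tcp_rot']); p=s['eef_pos']+[0,0,17]
    q=f.inv().apply(p-H); print('t',s['clock'],'F',s['contact_force'].round(1),'op',s['opening']*85.4,'th',np.radians(210)-np.arctan2(q[2],q[0]),'rad',np.hypot(q[0],q[2]),'y',q[1])
    for th in ths:
        A=np.radians(210)-th; P=H+f.apply([152*np.cos(A),0,152*np.sin(A)]); print(round(th,2),R0.inv().apply(P-p).round(1))
'''
open('h.py','a').write(cat); exec(cat); lid(np.arange(.6,1.5,.1))
i=optics.grab_frame('scene');cv2.imwrite('pics/s10.png',i[130:330,220:440].repeat(3,0).repeat(3,1)) 
E
```

```text
clock: 12.05
eef_pos: [429.8, -56.0, 99.6]
tcp_rot: [-3.14, 0.005, 0.119]
contact_force: [3.7, 4.2, -2.3]
opening: 0.513
t 12.05 F [ 3.7  4.2 -2.3] op 43.81547513347452 th 6.794552862442632 rad 151.86895316609306 y 0.9050869499577923
0.6 [  0.2   0.9 -13.5]
0.7 [  2.1   0.8 -28.5]
0.8 [  5.4   0.8 -43.4]
0.9 [ 10.2   0.8 -57.8]
1.0 [ 16.4   0.7 -71.7]
1.1 [ 24.    0.7 -84.8]
1.2 [ 32.8   0.6 -97.2]
1.3 [  42.8    0.6 -108.6]
1.4 [  53.9    0.5 -119. ]
```

View pics/s10.png

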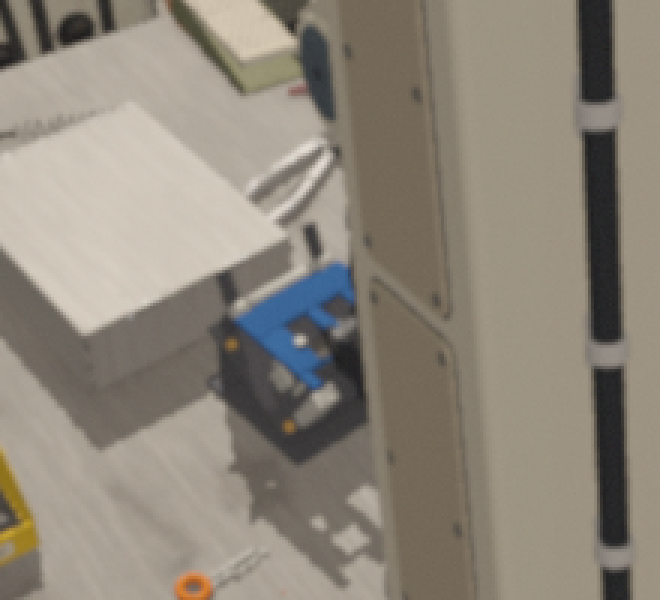

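```bash
python3 -m creep '[{"dp":[0.2,0,-13.5],"angular":[0,0,0],"fingers":36},{"dp":[2.1,0,-28.5],"angular":[0,0,0],"fingers":36},{"dp":[5.4,0,-43.4],"angular":[0,0,0],"fingers":36},{"dp":[10.2,0,-57.8],"angular":[0,0,0],"fingers":36},{"dp":[16.4,0,-71.7],"angular":[0,0,0],"fingers":36}]'; python3 - <<'E'
from h import *
lid(np.arange(1.1,1.7,.1))
E
```

```text
clock: 12.52
eef_pos: [446.0, -53.9, 170.9]
tcp_rot: [-3.139, 0.007, 0.119]
contact_force: [2.2, 4.3, -4.7]
opening: 0.507
t 12.5167 F [ 2.2  4.3 -4.7] op 43.32087882088805 th 0.9969849481274387 rad 152.27502768722022 y 0.9966128607419942
1.1 [  8.    0.9 -13.5]
1.2 [ 16.8   0.9 -25.8]
1.3 [ 26.8   0.8 -37.3]
1.4 [ 37.9   0.8 -47.6]
1.5 [ 50.    0.7 -56.9]
1.6 [ 63.    0.7 -64.8]
```

```bash
python3 -m creep '[{"dp":[8,0,-13.5],"angular":[0,0,0],"fingers":36},{"dp":[16.8,0,-25.8],"angular":[0,0,0],"fingers":36},{"dp":[26.8,0,-37.3],"angular":[0,0,0],"fingers":36},{"dp":[37.9,0,-47.6],"angular":[0,0,0],"fingers":36},{"dp":[50,0,-56.9],"angular":[0,0,0],"fingers":36}]'; python3 - <<'E'
from h import *
lid(np.arange(1.6,2.4,.1))
E
```

```text
clock: 12.93
eef_pos: [495.8, -47.6, 227.2]
tcp_rot: [-3.138, 0.008, 0.119]
contact_force: [-0.4, 5.1, -3.7]
opening: 0.512
t 12.9333 F [-0.4  5.1 -3.7] op 43.688585175566466 th 1.4982590404604808 rad 151.99546521926231 y 1.199084219956238
1.6 [13.2  1.1 -8.1]
1.7 [ 26.8   1.1 -14.8]
1.8 [ 41.1   1.  -20. ]
1.9 [ 55.8   1.  -23.8]
2.0 [ 70.8   0.9 -26.1]
2.1 [ 86.    0.9 -26.9]
2.2 [101.2   0.8 -26.2]
2.3 [116.2   0.8 -24. ]
```

```bash
python3 -m creep '[{"dp":[13.2,0,-8.1],"angular":[0,0,0],"fingers":36},{"dp":[26.8,0,-14.8],"angular":[0,0,0],"fingers":36},{"dp":[41.1,0,-20],"angular":[0,0,0],"fingers":36},{"dp":[55.8,0,-23.8],"angular":[0,0,0],"fingers":36},{"dp":[70.8,0,-26.1],"angular":[0,0,0],"fingers":36}]'; python3 - <<'E'
from h import *
lid(np.arange(2.1,2.55,.1))
E
```

```text
clock: 13.35
eef_pos: [566.9, -38.6, 253.0]
tcp_rot: [-3.137, 0.007, 0.119]
contact_force: [-2.5, 7.7, 0.2]
opening: 0.509
t 13.35 F [-2.5  7.7  0.2] op 43.444755451217475 th 2.0044370394696296 rad 152.13750190068689 y 1.5588409396244052
2.1 [14.5  1.5 -0.6]
2.2 [29.7  1.5  0.1]
2.3 [44.7  1.5  2.4]
2.4 [59.4  1.4  6.1]
2.5 [73.7  1.4 11.3]
```

```bash
python3 -m creep '[{"dp":[14.5,-0.5,-0.6],"angular":[0,0,0],"fingers":36},{"dp":[29.7,-1,0.1],"angular":[0,0,0],"fingers":36},{"dp":[44.7,-1,2.4],"angular":[0,0,0],"fingers":36},{"dp":[59.4,-1,6.1],"angular":[0,0,0],"fingers":36},{"dp":[62,-1,7],"angular":[0,0,0],"fingers":36}]'; python3 - <<'E'
from h import *
lid(np.arange(2.4,2.55,.1))
i=optics.grab_frame('scene');cv2.imwrite('pics/s11.png',i[130:330,220:440].repeat(3,0).repeat(3,1)) 
E
```

```text
clock: 13.77
eef_pos: [630.9, -30.4, 245.6]
tcp_rot: [-3.138, 0.004, 0.12]
contact_force: [0.9, 5.9, 7.1]
opening: 0.507
t 13.7667 F [0.9 5.9 7.1] op 43.33200782746338 th 2.4331790694363233 rad 152.8257609683672 y 1.9054460153740456
2.4 [-5.1  1.9 -0.8]
2.5 [9.2 1.9 4.4]
```

View pics/s11.png

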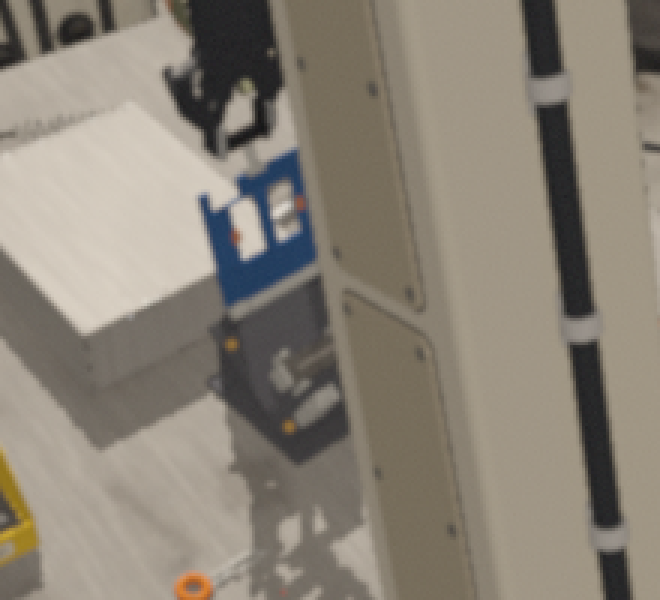

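```bash
python3 -m creep '[{"dp":[0,0,0],"angular":[0,0,0],"fingers":50},{"dp":[0,0,0],"angular":[0,0,0],"fingers":64},{"dp":[0,0,0],"angular":[0,0,0],"fingers":70},{"dp":[0,0,-20],"angular":[0,0,0],"fingers":70},{"dp":[0,0,-50],"angular":[0,0,0],"fingers":70}]'; python3 -m creep '[{"dp":[-30,0,-30],"angular":[0,0,0],"fingers":60},{"dp":[-60,0,-40],"angular":[0,0,0],"fingers":60},{"dp":[-100,0,-40],"angular":[0,0,0],"fingers":60},{"dp":[-140,0,-40],"angular":[0,0,0],"fingers":60},{"dp":[-180,0,-40],"angular":[0,0,0],"fingers":60}]'; python3 - <<'E'
from h import *
s=optics.grab_frame('scene');cv2.imwrite('pics/s12.png',s);t=optics.grab_frame('top');cv2.imwrite('pics/t12.png',t)
ring('top',t,FO,(335,230),100,100,6,'pics/t12c.png')
plan((430,-40,250),Rt(0.))
E
```

```text
clock: 14.23
eef_pos: [626.6, -32.1, 292.1]
tcp_rot: [-3.139, 0.013, 0.119]
contact_force: [0.8, -0.3, -0.2]
opening: 0.819
clock: 14.65
eef_pos: [448.3, -53.6, 335.8]
tcp_rot: [-3.14, 0.007, 0.119]
contact_force: [-0.6, -0.5, 0.1]
opening: 0.7
t 14.75 at [444.8 -53.8 335.8] [-3.14   0.009  0.118] F [ 0.  -0.5 -1.1] op 59.9
q [-0.12 -0.02  1.85 -0.    1.32  1.33]
dp [-12.3, -15.3, 86.0] ang [-0.008, 0.006, -1.574] rows 2.1 12.6
```

View pics/t12c.png

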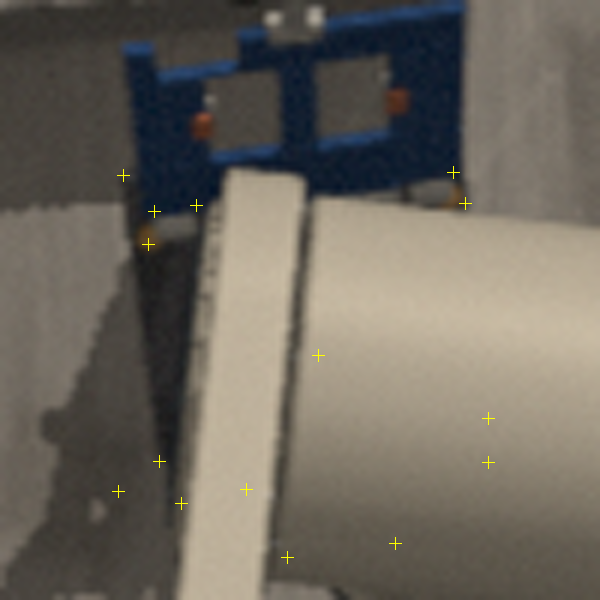

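View pics/s12.png

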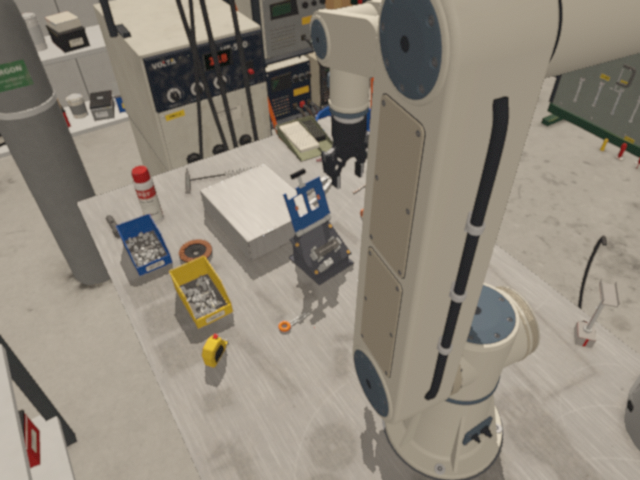

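```bash
python3 -m creep '[{"dp":[-12,-200,10],"angular":[0,0,-1.574],"fingers":60},{"dp":[-12,-200,10],"angular":[0,0,-1.574],"fingers":60},{"dp":[-12,-200,10],"angular":[0,0,-1.574],"fingers":60},{"dp":[-12,-200,10],"angular":[0,0,-1.574],"fingers":60},{"dp":[-12,-200,10],"angular":[0,0,-1.574],"fingers":60}]'; python3 - <<'E'
from h import *
s=cv2.imread('pics/s12.png');ring('scene',s,FO,(322,245),80,70,10,'pics/s12c.png')
t=optics.grab_frame('top');ring('top',t,FO,(335,250),80,70,10,'pics/t13.png')
plan((430,-40,250),Rt(0.))
E
```

```text
clock: 15.17
eef_pos: [413.9, 145.9, 326.4]
tcp_rot: [-3.136, 0.004, 0.75]
contact_force: [1.0, 0.2, 0.2]
opening: 0.703
t 15.22 at [413.  150.3 326.1] [-3.133e+00  2.000e-03  7.610e-01] F [-0.5  2.7 -0.1] op 60.1
q [ 0.34 -0.03  1.88  0.01  1.3   1.15]
dp [-118.8, 150.1, 75.1] ang [-0.009, -0.002, -0.932] rows 4.9 7.5
```

View pics/t13.png

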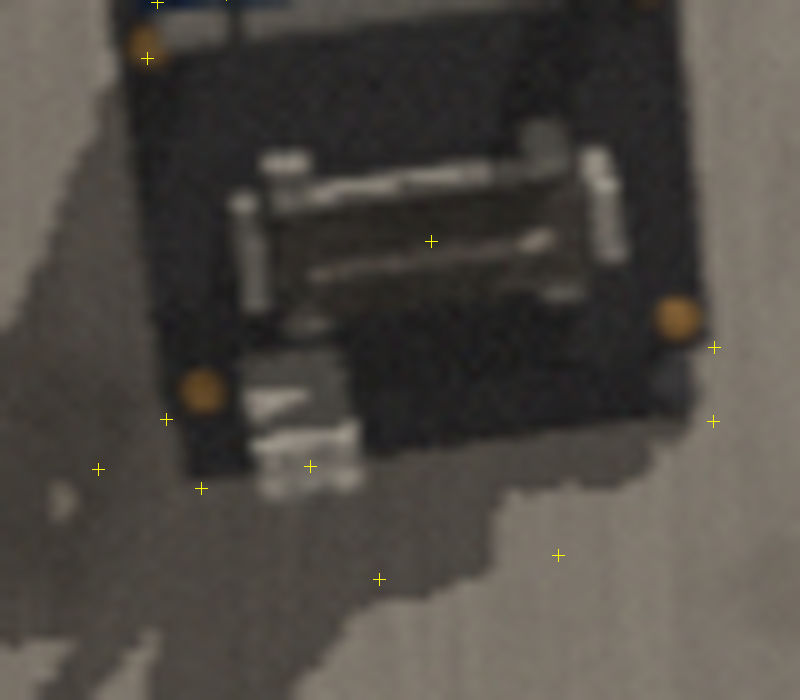

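View pics/s12c.png

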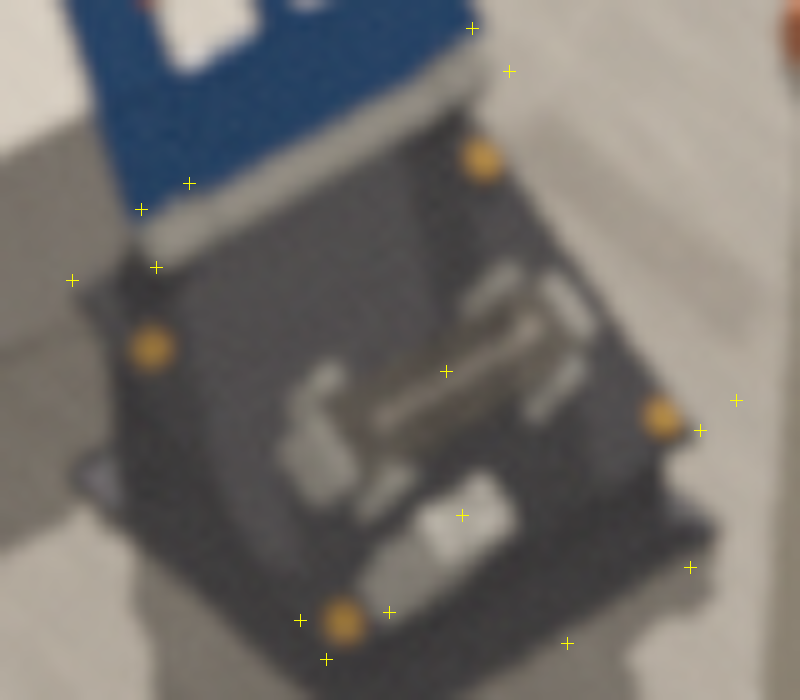

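```bash
python3 - <<'E'
from h import *
S0=np.array([282,210]);T0=np.array([295,215])
def px(c,o): return np.array(c)/10-.5+o
n=fxw(-12,0,29,FO);print('nominal bead',n.round(1))
for a,b in(((375,418),(310,275)),((540,325),(550,238)),((457.5,371.5),(430,256.5))):
    print(tri(px(a,S0),px(b,T0)))
b=tri(px((457.5,371.5),S0),px((430,256.5),T0))[0]
d=Rfix().inv().apply(b-n);print('du',.866*d[0]+.5*d[2],'dv',d[1],'dw',-.5*d[0]+.866*d[2])
print('C nominal',fxw(-12,0,22.5,FO))
z=Rt(.5).apply([0,0,1]);plan(fxw(-12,0,22.5,FO)-100*z,Rt(.5))
E
```

```text
nominal bead [523.  -45.5  79.1]
(array([517.76733872, -16.22576487,  78.33645721]), np.float64(0.7714980043240006))
(array([525.83552276, -74.24162053,  76.36103741]), np.float64(2.3639970945854882))
(array([521.87387479, -45.1240057 ,  77.1673423 ]), np.float64(1.3702751194599798))
du -1.8926811982945928 dv 0.5332842669723142 dw -1.1550016725603403
C nominal [526.21833377 -45.12948283  73.485     ]
t 15.22 at [413.  150.3 326.1] [-3.133e+00  2.000e-03  7.610e-01] F [-0.5  2.7 -0.1] op 60.1
q [ 0.34 -0.03  1.88  0.01  1.3   1.15]
dp [-90.9, 192.3, 163.5] ang [-0.472, 0.231, -0.912] rows 6.4 8.4
```

```bash
python3 -m creep '[{"dp":[-91,192,100],"angular":[-0.472,0.231,-0.912],"fingers":50},{"dp":[-91,192,100],"angular":[-0.472,0.231,-0.912],"fingers":50},{"dp":[-91,192,100],"angular":[-0.472,0.231,-0.912],"fingers":50},{"dp":[-91,192,100],"angular":[-0.472,0.231,-0.912],"fingers":50},{"dp":[-91,192,100],"angular":[-0.472,0.231,-0.912],"fingers":50}]'; python3 - <<'E'
from h import *
z=Rt(.5).apply([0,0,1]);plan(fxw(-13,0,22,FO)-100*z,Rt(.5))
E
```

```text
clock: 15.63
eef_pos: [466.8, -25.8, 241.8]
tcp_rot: [2.863, -0.056, 1.269]
contact_force: [-0.6, 0.7, -0.4]
opening: 0.584
t 15.63 at [466.8 -25.8 241.8] [ 2.863 -0.056  1.269] F [-0.6  0.7 -0.4] op 49.9
q [-0.05 -0.06  2.13 -0.03  0.78  0.28]
dp [-25.2, -4.6, 82.1] ang [-0.206, 0.11, -0.413] rows 2.1 3.8
```

```bash
python3 -m creep '[{"dp":[-15,-3,10],"angular":[-0.1,0.05,-0.2],"fingers":50},{"dp":[-25,-5,20],"angular":[-0.206,0.11,-0.413],"fingers":50},{"dp":[-25,-5,40],"angular":[-0.206,0.11,-0.413],"fingers":50},{"dp":[-25,-5,60],"angular":[-0.206,0.11,-0.413],"fingers":50},{"dp":[-25,-5,60],"angular":[-0.206,0.11,-0.413],"fingers":50}]'; python3 - <<'E'
from h import *
z=Rt(.5).apply([0,0,1]);plan(fxw(-13,0,22,FO)-80*z,Rt(.5))
E
```

```text
clock: 16.05
eef_pos: [470.2, -47.2, 184.2]
tcp_rot: [2.657, -0.013, 1.664]
contact_force: [-0.3, 0.1, -0.1]
opening: 0.583
t 16.05 at [470.2 -47.2 184.2] [ 2.657 -0.013  1.664] F [-0.3  0.1 -0.1] op 49.8
q [-0.21 -0.02  2.32  0.4   0.4  -0.64]
dp [-4.9, -4.2, 44.5] ang [-0.015, 0.002, -0.031] rows 1.1 0.3
```

```bash
python3 -m creep '[{"dp":[-4,-3,8],"angular":[-0.015,0,-0.03],"fingers":50},{"dp":[-5,-4,16],"angular":[-0.015,0,-0.03],"fingers":50},{"dp":[-5,-4,24],"angular":[-0.015,0,-0.03],"fingers":50},{"dp":[-5,-4,32],"angular":[-0.015,0,-0.03],"fingers":50},{"dp":[-5,-4,40],"angular":[-0.015,0,-0.03],"fingers":50}]'; python3 - <<'E'
from h import *
z=Rt(.5).apply([0,0,1]);plan(fxw(-13,0,22,FO)-40*z,Rt(.5))
E
```

```text
clock: 16.47
eef_pos: [486.4, -49.7, 147.7]
tcp_rot: [2.643, -0.0, 1.689]
contact_force: [0.5, 0.6, -0.3]
opening: 0.583
t 16.47 at [486.4 -49.7 147.7] [ 2.643 -0.     1.689] F [ 0.5  0.6 -0.3] op 49.7
q [-0.22  0.09  2.34  0.59  0.29 -0.86]
dp [-0.3, -1.4, 44.8] ang [-0.001, 0.001, -0.003] rows 1.1 0.0
```

```bash
python3 -m creep '[{"dp":[0,-1,8],"angular":[-0.02,0,0],"fingers":50},{"dp":[0,-1,17],"angular":[-0.02,0,0],"fingers":50},{"dp":[0,-1,25],"angular":[-0.02,0,0],"fingers":50},{"dp":[0,-1,34],"angular":[-0.02,0,0],"fingers":50},{"dp":[0,-1,42],"angular":[-0.02,0,0],"fingers":50}]'; python3 - <<'E'
from h import *
z=Rt(.5236).apply([0,0,1]);plan(fxw(-13,0,22,FO)-20*z,Rt(.5236))
i=optics.grab_frame('scene');crop('s',i,(322,245),80,70,10,'pics/s14.png')
i=optics.grab_frame('top');crop('s',i,(335,250),80,70,10,'pics/t14.png')
E
```

```text
clock: 16.88
eef_pos: [505.6, -47.3, 110.2]
tcp_rot: [2.623, -0.0, 1.689]
contact_force: [-0.3, 0.1, -0.3]
opening: 0.585
t 16.88 at [505.6 -47.3 110.2] [ 2.623 -0.     1.689] F [-0.3  0.1 -0.3] op 49.9
q [-0.2   0.2   2.34  1.02  0.18 -1.29]
dp [-0.3, -1.3, 22.7] ang [-0.005, 0.001, -0.003] rows 0.5 0.0
```

View pics/s14.png

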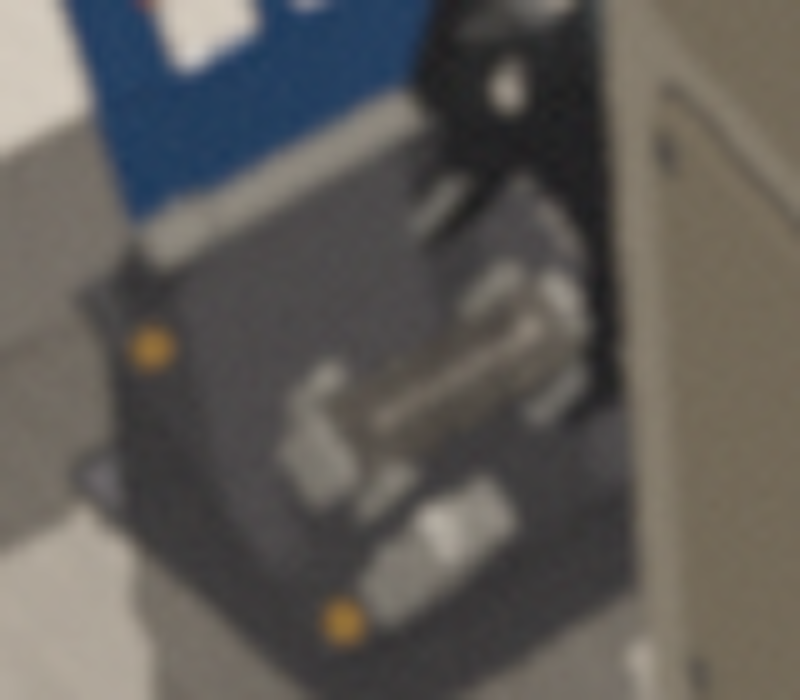

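View pics/t14.png

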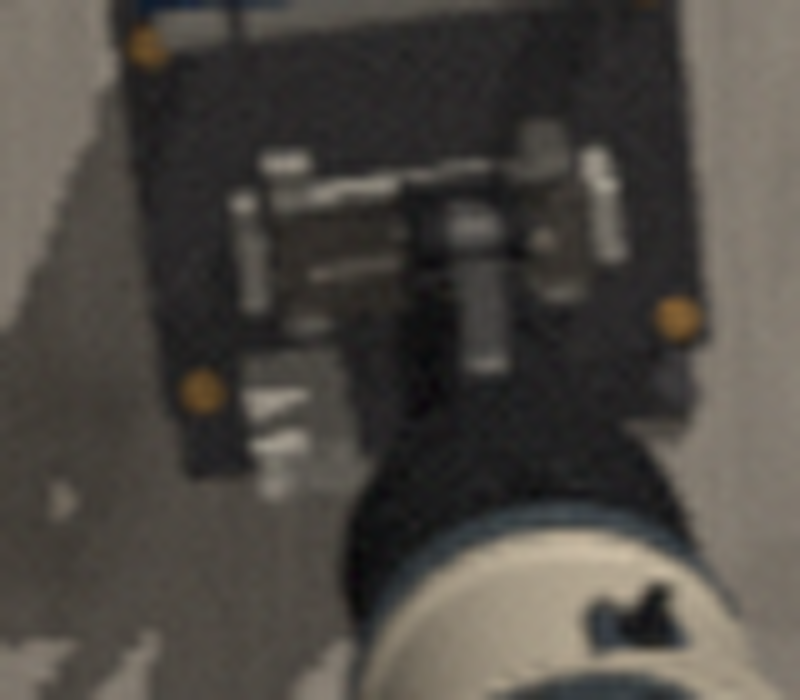

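```bash
python3 -m creep '[{"dp":[0,-1,4],"angular":[-0.003,0,0],"fingers":46},{"dp":[0,-1,8],"angular":[-0.003,0,0],"fingers":46},{"dp":[0,-1,12],"angular":[-0.003,0,0],"fingers":46},{"dp":[0,-1,16],"angular":[-0.003,0,0],"fingers":46},{"dp":[0,-1,20],"angular":[-0.003,0,0],"fingers":46}]'; python3 - <<'E'
from h import *
z=Rt(.5236).apply([0,0,1]);plan(fxw(-13,0,22,FO)+2.5*z,Rt(.5236))
E
```

```text
clock: 17.4
eef_pos: [514.4, -46.0, 93.1]
tcp_rot: [2.619, -0.001, 1.69]
contact_force: [0.0, 0.4, 0.1]
opening: 0.541
t 17.4 at [514.4 -46.   93.1] [ 2.619e+00 -1.000e-03  1.690e+00] F [0.  0.4 0.1] op 46.2
q [-0.19  0.26  2.34  1.3   0.16 -1.57]
dp [-0.5, -0.5, 25.9] ang [-0.001, 0.001, -0.003] rows 0.6 0.0
```

```bash
python3 -m creep '[{"dp":[0,0,5],"angular":[0,0,0],"fingers":46},{"dp":[0,0,10],"angular":[0,0,0],"fingers":46},{"dp":[0,0,15],"angular":[0,0,0],"fingers":46},{"dp":[0,0,20],"angular":[0,0,0],"fingers":46},{"dp":[0,0,22],"angular":[0,0,0],"fingers":46}]'; python3 - <<'E'
from h import *
z=Rt(.5236).apply([0,0,1]);plan(fxw(-13,0,22,FO)+2.5*z,Rt(.5236))
E
```

```text
clock: 17.82
eef_pos: [525.5, -44.7, 73.8]
tcp_rot: [2.619, -0.001, 1.689]
contact_force: [0.2, 0.6, -0.4]
opening: 0.537
t 17.82 at [525.5 -44.7  73.8] [ 2.619e+00 -1.000e-03  1.689e+00] F [ 0.2  0.6 -0.4] op 45.9
q [-0.19  0.32  2.33  1.62  0.15 -1.88]
dp [-0.6, -0.5, 3.6] ang [-0.001, 0.001, -0.003] rows 0.1 0.0
```

```bash
python3 -m creep '[{"dp":[0,0,1.5],"angular":[0,0,0],"fingers":46},{"dp":[0,0,3],"angular":[0,0,0],"fingers":46},{"dp":[0,0,3.3],"angular":[0,0,0],"fingers":46},{"dp":[0,0,3.3],"angular":[0,0,0],"fingers":46}]'; python3 - <<'E'
from h import *
z=Rt(.5236).apply([0,0,1]);plan(fxw(-13,0,22,FO)+2.5*z,Rt(.5236))
i=optics.grab_frame('scene');crop('s',i,(322,245),80,70,10,'pics/s15.png')
E
```

```text
clock: 18.15
eef_pos: [526.8, -44.4, 70.9]
tcp_rot: [2.62, -0.001, 1.69]
contact_force: [-0.3, 0.1, -0.0]
opening: 0.536
t 18.15 at [526.8 -44.4  70.9] [ 2.62e+00 -1.00e-03  1.69e+00] F [-0.3  0.1 -0. ] op 45.8
q [-0.18  0.33  2.33  1.66  0.15 -1.93]
dp [-0.7, -0.2, 0.4] ang [-0.002, 0.001, -0.003] rows 0.0 0.0
```

View pics/s15.png

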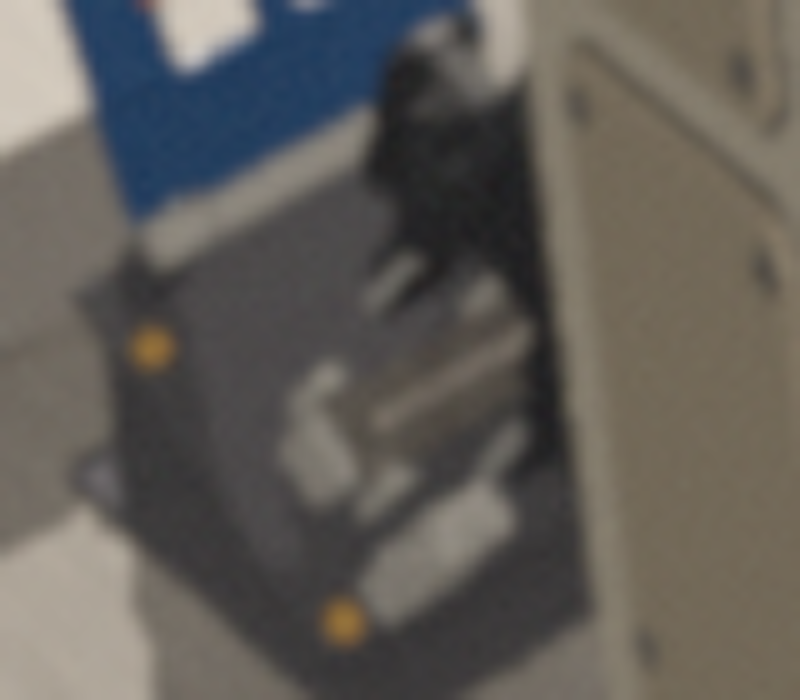

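```bash
python3 -m creep '[{"dp":[0,0,0],"angular":[0,0,0],"fingers":34},{"dp":[0,0,0],"angular":[0,0,0],"fingers":28},{"dp":[0,0,0],"angular":[0,0,0],"fingers":18},{"dp":[0,0,0],"angular":[0,0,0],"fingers":18},{"dp":[0,0,0],"angular":[0,0,0],"fingers":18}]' 50; python3 - <<'E'
from h import *
z=Rt(.5236).apply([0,0,1]);plan(fxw(-13,0,22,FO)+2.5*z,Rt(.5236))
E
```

```text
clock: 18.62
eef_pos: [526.5, -44.4, 70.9]
tcp_rot: [2.62, -0.001, 1.69]
contact_force: [-5.9, -0.7, 7.7]
opening: 0.27
t 18.62 at [526.5 -44.4  70.9] [ 2.62e+00 -1.00e-03  1.69e+00] F [-5.9 -0.7  7.7] op 23.1
q [-0.18  0.33  2.33  1.66  0.15 -1.93]
dp [-0.7, -0.0, 0.6] ang [-0.002, 0.001, -0.003] rows 0.0 0.0
```

```bash
python3 -m creep '[{"dp":[0,0,-3],"angular":[0,0,0],"fingers":18},{"dp":[0,0,-6],"angular":[0,0,0],"fingers":18},{"dp":[0,0,-10],"angular":[0,0,0],"fingers":18},{"dp":[0,0,-14],"angular":[0,0,0],"fingers":18},{"dp":[0,0,-18],"angular":[0,0,0],"fingers":18}]' 60; python3 - <<'E'
from h import *
plan(r.sense()['eef_pos'])
i=optics.grab_frame('scene');crop('s',i,(322,245),80,70,10,'pics/s16.png')
i=optics.grab_frame('top');crop('s',i,(335,250),80,70,10,'pics/t16.png')
E
```

```text
clock: 19.03
eef_pos: [517.4, -45.4, 86.3]
tcp_rot: [2.62, -0.001, 1.69]
contact_force: [-0.1, -0.1, -1.9]
opening: 0.267
t 19.03 at [517.4 -45.4  86.3] [ 2.62e+00 -1.00e-03  1.69e+00] F [-0.1 -0.1 -1.9] op 22.8
q [-0.19  0.28  2.34  1.4   0.16 -1.67]
dp [0.0, 0.0, 0.0] ang [0.0, 0.0, 0.0] rows 0.0 0.0
```

View pics/s16.png

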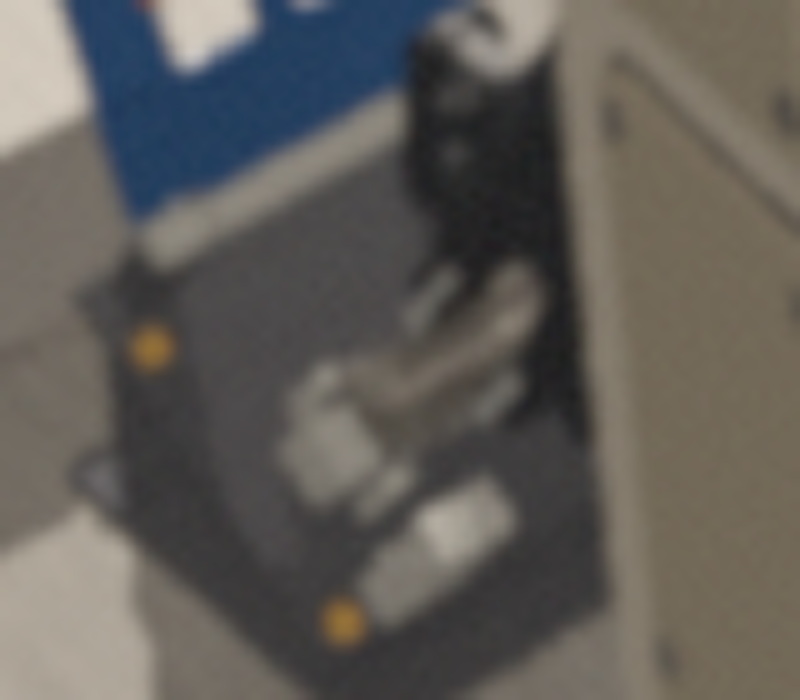

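View pics/t16.png

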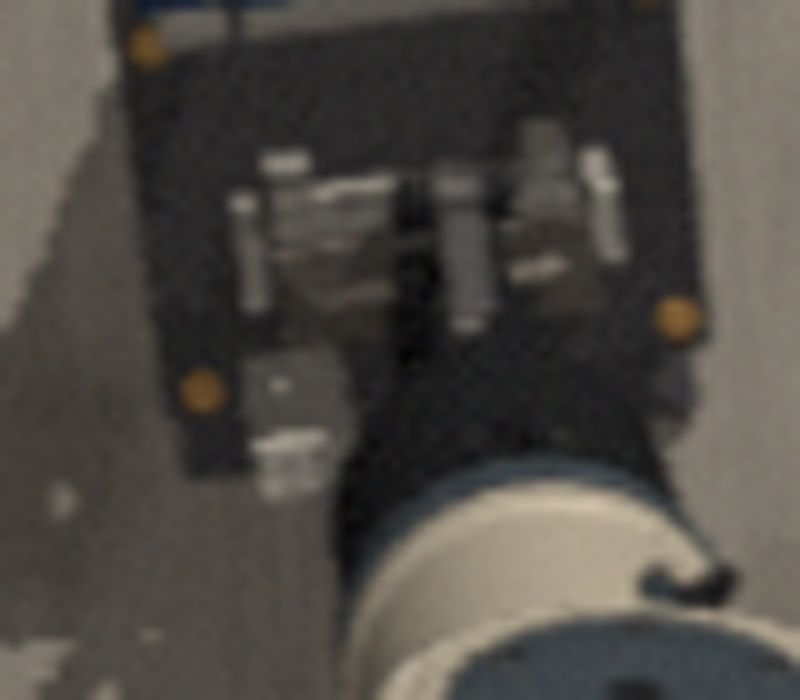

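```bash
python3 -m creep '[{"dp":[0,0,-8],"angular":[0,0,0],"fingers":18},{"dp":[0,0,-16],"angular":[0,0,0],"fingers":18},{"dp":[0,0,-26],"angular":[0,0,0],"fingers":18},{"dp":[0,0,-38],"angular":[0,0,0],"fingers":18},{"dp":[0,0,-50],"angular":[0,0,0],"fingers":18}]' 80;  python3 -m creep '[{"dp":[0,0,-12],"angular":[0.05,0,0],"fingers":18},{"dp":[0,0,-26],"angular":[0.15,0,0],"fingers":18},{"dp":[0,0,-42],"angular":[0.25,0,0],"fingers":18},{"dp":[0,-5,-58],"angular":[0.35,0,0],"fingers":18},{"dp":[0,-10,-75],"angular":[0.45,0,0],"fingers":18}]'; python3 - <<'E'
from h import *
plan((500,-310,200),Rdown(.06))
plan((500,-310,200),Rdown(.06+np.pi/2))
E
```

```text
clock: 19.55
eef_pos: [492.5, -48.3, 129.5]
tcp_rot: [2.621, -0.001, 1.69]
contact_force: [-0.3, -0.1, -1.0]
opening: 0.259
clock: 19.97
eef_pos: [445.4, -55.5, 191.2]
tcp_rot: [3.011, -0.002, 1.689]
contact_force: [2.8, 1.1, -2.4]
opening: 0.26
t 19.97 at [445.4 -55.5 191.2] [ 3.011e+00 -2.000e-03  1.689e+00] F [ 2.8  1.1 -2.4] op 22.2
q [-0.16  0.06  2.12  0.05  0.84 -0.3 ]
dp [-259.2, 25.1, -6.0] ang [0.099, -0.107, 1.627] rows 6.2 13.1
t 19.97 at [445.4 -55.5 191.2] [ 3.011e+00 -2.000e-03  1.689e+00] F [ 2.8  1.1 -2.4] op 22.2
q [-0.16  0.06  2.12  0.05  0.84 -0.3 ]
dp [-259.2, 25.1, -6.0] ang [0.13, -0.005, 0.059] rows 6.2 1.1
```

```bash
python3 -m creep '[{"dp":[-20,0,-10],"angular":[0.1,-0.1,0.1],"fingers":18},{"dp":[-259,25,-10],"angular":[0.1,-0.107,1.627],"fingers":18},{"dp":[-259,25,-10],"angular":[0.1,-0.107,1.627],"fingers":18},{"dp":[-259,25,-10],"angular":[0.1,-0.107,1.627],"fingers":18},{"dp":[-259,25,-10],"angular":[0.1,-0.107,1.627],"fingers":18}]'; python3 - <<'E'
from h import *
plan((597,-310,130),Rdown(.06))
E
```

```text
clock: 20.38
eef_pos: [486.0, -237.3, 200.7]
tcp_rot: [3.087, 0.025, 1.111]
contact_force: [1.4, 1.0, -0.8]
opening: 0.257
t 20.38 at [ 486.  -237.3  200.7] [3.087 0.025 1.111] F [ 1.4  1.  -0.8] op 21.9
q [-0.44  0.23  1.88 -0.03  0.98  0.04]
dp [-14.1, 127.7, 78.3] ang [0.063, -0.006, 1.051] rows 3.6 8.4
```

```bash
python3 -m creep '[{"dp":[-14,128,78],"angular":[0.063,-0.006,1.051],"fingers":18},{"dp":[-14,128,78],"angular":[0.063,-0.006,1.051],"fingers":18},{"dp":[-14,128,78],"angular":[0.063,-0.006,1.051],"fingers":18},{"dp":[-14,128,78],"angular":[0.063,-0.006,1.051],"fingers":18},{"dp":[-14,128,78],"angular":[0.063,-0.006,1.051],"fingers":18}]'; python3 - <<'E'
from h import *
plan((597,-310,120),Rdown(.06))
E
```

```text
clock: 20.8
eef_pos: [599.2, -310.2, 126.5]
tcp_rot: [3.117, 0.004, 0.485]
contact_force: [-1.2, -0.2, -1.0]
opening: 0.256
t 20.8 at [ 599.2 -310.2  126.5] [3.117 0.004 0.485] F [-1.2 -0.2 -1. ] op 21.9
q [-0.47  0.52  1.62 -0.02  0.98  0.63]
dp [-1.9, -1.4, 6.5] ang [0.025, -0.001, 0.425] rows 0.2 3.4
```

```bash
python3 -m creep '[{"dp":[-2,-1,10],"angular":[0.025,0,0.425],"fingers":18},{"dp":[-2,-1,20],"angular":[0.025,0,0.425],"fingers":18},{"dp":[-2,-1,30],"angular":[0.025,0,0.425],"fingers":18},{"dp":[-2,-1,40],"angular":[0.025,0,0.425],"fingers":18},{"dp":[-2,-1,50],"angular":[0.025,0,0.425],"fingers":18}]'; python3 -m creep '[{"dp":[0,0,0],"angular":[0,0,0],"fingers":18}]'; python3 - <<'E'
from h import *
plan((597,-310,30),Rdown(.06))
i=optics.grab_frame('scene');cv2.imwrite('pics/s17.png',i)
i=optics.grab_frame('top');crop('s',i,(443,225),100,100,6,'pics/t17.png')
E
```

```text
clock: 21.22
eef_pos: [595.3, -309.9, 79.4]
tcp_rot: [3.141, -0.002, 0.064]
contact_force: [0.1, 0.2, -1.2]
opening: 0.256
clock: 21.3
eef_pos: [594.0, -309.4, 77.9]
tcp_rot: [-3.141, 0.001, 0.068]
contact_force: [-1.6, 0.7, -1.3]
opening: 0.26
t 21.3 at [ 594.  -309.4   77.9] [-3.141e+00  1.000e-03  6.800e-02] F [-1.6  0.7 -1.3] op 22.2
q [-0.48  0.58  1.64 -0.    0.92  1.02]
dp [3.0, 0.8, 47.9] ang [-0.0, 0.001, 0.008] rows 1.2 0.1
```

View pics/s17.png

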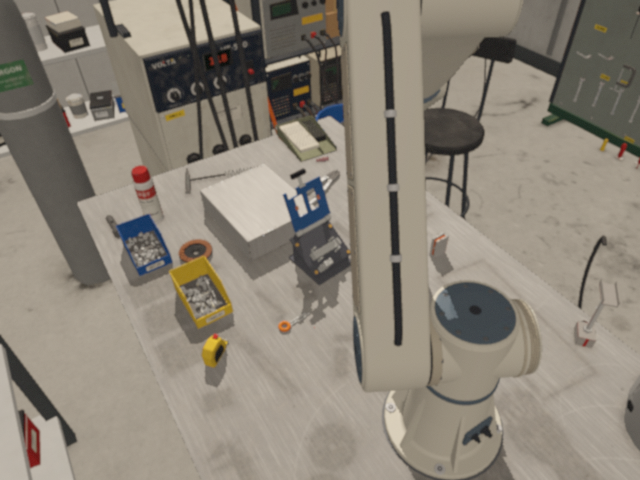

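View pics/t17.png

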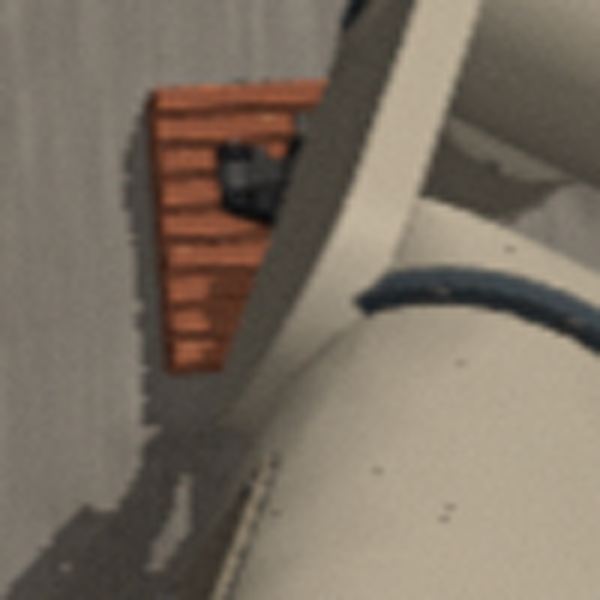

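```bash
python3 -m creep '[{"dp":[2,0.5,12],"angular":[0,0,0.008],"fingers":18},{"dp":[2,0.5,24],"angular":[0,0,0.008],"fingers":18},{"dp":[2,0.5,34],"angular":[0,0,0.008],"fingers":18},{"dp":[2,0.5,44],"angular":[0,0,0.008],"fingers":18},{"dp":[2,0.5,46],"angular":[0,0,0.008],"fingers":18}]'; python3 -m creep '[{"dp":[0,0,0],"angular":[0,0,0],"fingers":18},{"dp":[0,0,1],"angular":[0,0,0],"fingers":18},{"dp":[0,0,2],"angular":[0,0,0],"fingers":18},{"dp":[0,0,2],"angular":[0,0,0],"fingers":18}]'
```

```text
clock: 21.82
eef_pos: [596.0, -310.1, 32.0]
tcp_rot: [3.141, 0.001, 0.058]
contact_force: [-1.0, -0.4, -1.9]
opening: 0.26
clock: 22.15
eef_pos: [597.7, -311.0, 33.0]
tcp_rot: [3.139, -0.003, 0.058]
contact_force: [-0.3, 0.2, -1.2]
opening: 0.254
```

```bash
python3 -m creep '[{"dp":[0,0,2],"angular":[0,0,0],"fingers":18},{"dp":[0,0,4],"angular":[0,0,0],"fingers":18},{"dp":[0,0,4],"angular":[0,0,0],"fingers":18}]'; python3 -m creep '[{"dp":[0,0,1],"angular":[0,0,0],"fingers":18},{"dp":[0,0,2],"angular":[0,0,0],"fingers":18},{"dp":[0,0,2],"angular":[0,0,0],"fingers":18}]';
```

```text
clock: 22.4
eef_pos: [597.3, -310.8, 28.4]
tcp_rot: [3.139, -0.002, 0.058]
contact_force: [-0.5, -0.2, -1.3]
opening: 0.263
clock: 22.65
eef_pos: [597.3, -310.9, 26.5]
tcp_rot: [3.139, -0.002, 0.058]
contact_force: [0.6, -0.4, -1.2]
opening: 0.262
```

```bash
python3 -m creep '[{"dp":[0,0,0.7],"angular":[0,0,0],"fingers":18},{"dp":[0,0,1],"angular":[0,0,0],"fingers":18},{"dp":[0,0,1],"angular":[0,0,0],"fingers":18}]'; python3 -m creep '[{"dp":[0,0,0.7],"angular":[0,0,0],"fingers":18},{"dp":[0,0,1],"angular":[0,0,0],"fingers":18},{"dp":[0,0,1],"angular":[0,0,0],"fingers":18}]'
```

```text
clock: 22.9
eef_pos: [597.5, -310.9, 25.9]
tcp_rot: [3.139, -0.002, 0.058]
contact_force: [-0.7, -0.3, 2.6]
opening: 0.257
clock: 23.15
eef_pos: [597.5, -310.9, 25.9]
tcp_rot: [3.139, -0.002, 0.058]
contact_force: [-4.4, 2.2, 11.7]
opening: 0.258
```

```bash
python3 -m creep '[{"dp":[0,0,-0.5],"angular":[0,0,0],"fingers":26},{"dp":[0,0,-0.5],"angular":[0,0,0],"fingers":32},{"dp":[0,0,-0.5],"angular":[0,0,0],"fingers":42},{"dp":[0,0,-0.5],"angular":[0,0,0],"fingers":50},{"dp":[0,0,-3],"angular":[0,0,0],"fingers":50}]' 30; python3 -m creep '[{"dp":[0,0,-10],"angular":[0,0,0],"fingers":50},{"dp":[0,0,-35],"angular":[0,0,0],"fingers":50},{"dp":[0,0,-70],"angular":[0,0,0],"fingers":50},{"dp":[0,0,-110],"angular":[0,0,0],"fingers":50},{"dp":[0,0,-150],"angular":[0,0,0],"fingers":50}]'; python3 - <<'E'
from h import *
plan((430,60,200),Rdown(.06))
E
```

```text
clock: 23.57
eef_pos: [597.1, -310.7, 27.1]
tcp_rot: [3.14, -0.001, 0.058]
contact_force: [0.4, 0.7, -0.6]
opening: 0.587
clock: 23.98
eef_pos: [596.6, -310.3, 179.6]
tcp_rot: [3.14, -0.001, 0.058]
contact_force: [0.8, -0.2, -1.2]
opening: 0.589
t 23.98 at [ 596.6 -310.3  179.6] [ 3.14e+00 -1.00e-03  5.80e-02] F [ 0.8 -0.2 -1.2] op 50.3
q [-0.48  0.47  1.57 -0.    1.09  1.03]
dp [-144.9, -379.3, -21.4] ang [0.002, -0.001, -0.002] rows 9.7 0.0
```

```bash
python3 -m creep '[{"dp":[-10,-10,-40],"angular":[0,0,0],"fingers":50},{"dp":[-200,-250,-90],"angular":[0,0,0],"fingers":50},{"dp":[-200,-250,-90],"angular":[0,0,0],"fingers":50},{"dp":[-200,-250,-90],"angular":[0,0,0],"fingers":50},{"dp":[-200,-250,-90],"angular":[0,0,0],"fingers":50}]'; python3 -m creep '[{"dp":[-60,-160,0],"angular":[0,0,0],"fingers":50},{"dp":[-60,-160,0],"angular":[0,0,0],"fingers":50},{"dp":[-60,-160,0],"angular":[0,0,0],"fingers":50},{"dp":[-60,-160,0],"angular":[0,0,0],"fingers":50},{"dp":[-60,-160,0],"angular":[0,0,0],"fingers":50}]'; python3 - <<'E'
from h import *
t=optics.grab_frame('top');cv2.imwrite('pics/t18.png',t);crop('s',t,(443,225),100,100,6,'pics/t18c.png')
s=optics.grab_frame('scene');cv2.imwrite('pics/s18.png',s)
E
```

```text
clock: 24.4
eef_pos: [475.8, -177.2, 244.6]
tcp_rot: [3.139, -0.003, 0.058]
contact_force: [0.6, 1.0, 1.0]
opening: 0.587
clock: 24.82
eef_pos: [404.8, -17.9, 243.5]
tcp_rot: [3.141, -0.001, 0.06]
contact_force: [0.2, -0.3, -0.5]
opening: 0.589
```

View pics/t18c.png

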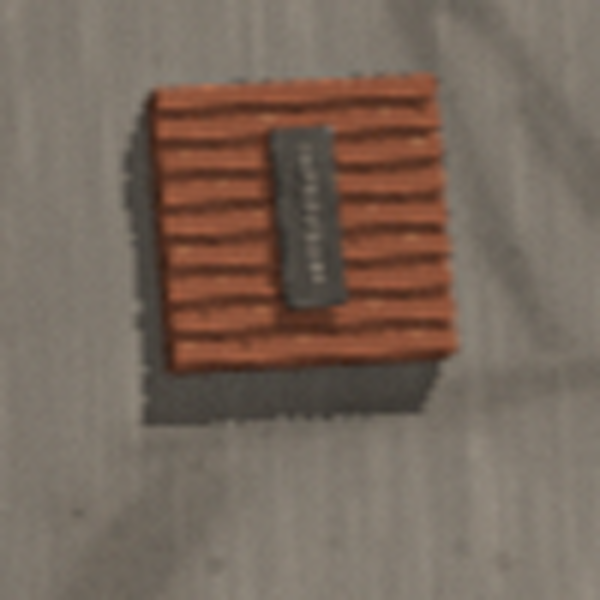

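View pics/t18.png

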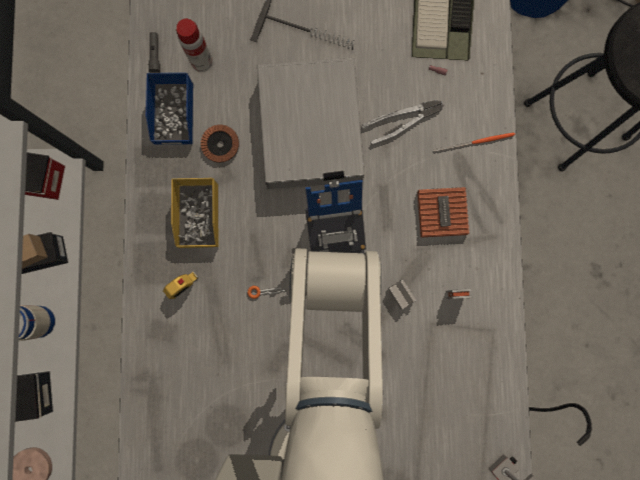

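View pics/s18.png

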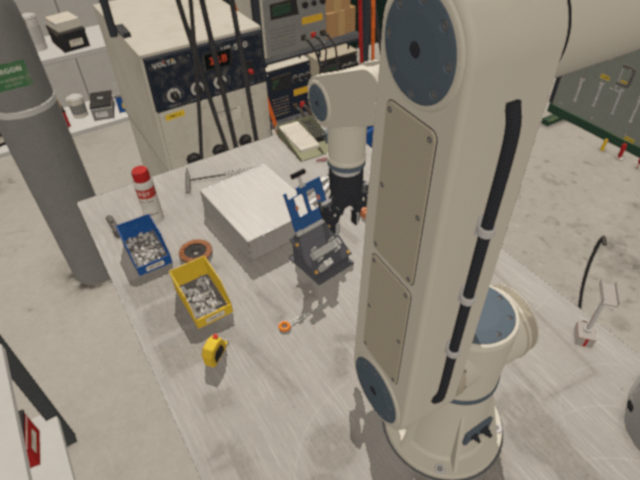

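```bash
python3 -c "
from rig import r
s=r.sense();print(s['clock'],s['contact_force'],abs(s['qvel']).max());print(r.sign_off())"
```

```text
24.9167 [ 0.87466708 -0.45968738  0.56383055] 0.05160985439567481
the job is handed in; nothing more can be done
None
```

I handed the job in at 24.9 s with every step done in the order you asked; no verdict was reported.

- **Clip:** I pulled it sideways out of the post and laid it on the bench to the left of the fixture.
- **Lid:** I swung it by the handle to about 2.43 rad and let go. It has stayed open by itself in every picture since.
- **Coupon:** I lifted it out along the fixture's slope and lowered it until it touched the chill plate, reading about 12 N at the wrist, then released it. It lies across the ribs at the plate's centre.

**Last checks:** the final top and scene pictures show the coupon lying flat with the bead up. The lid is open, the clip is on the bench, and the V-block, tape measure, magnet and bin are where they started. The gripper is clear of everything, with contact force at about zero.

**What disagreed or did not go to plan:**
- My fit of the fixture's position and the points I measured directly differed by 1 to 3.5 mm.
- The wrist could not hold the full 30° tilt reliably near the clip ring, so I gripped the clip at about 21°. Before that, the tool wandered up to about 20 mm from its commanded position above the ring, without touching anything.
- While measuring where the fingertips end, I pressed them on the empty bench and the wrist read 54 N, well under the 120 N limit. The 40 N limit is for the arm and gripper body. I took the fingertips not to count as that.

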